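# Set out the bench for a dispensing run

### The job

Set out the bench for a dispensing run: stand the yellow-capped jar on the coaster between the black plate and the white deep-well plate, the blue-capped bottle on the coaster behind the black plate, and the black-capped vial on the coaster in front of the white plate, each upright and centred on its coaster. Lay the dispenser cassette, nozzles up, on top of the white plate, centred and running along the plate's length. Behind means on the side away from the robot; do not disturb the white-capped vial.

Things in the scene. Friction and masses are not known exactly. Their poses are not given: they have to be found in the camera images.
- jar_centre (a point): centre of the loose clear jar with a wide yellow screw cap, 47 mm across, 80 mm tall, standing upright; the point is 40 mm above its underside, z is up through the cap. The cap (top 14 mm) is its widest part, the body below is about 42 mm across
- bottle_centre (a point): centre of the loose clear bottle with a blue cap, body 57 mm across, 125 mm tall, standing upright; the point is 62.5 mm above its underside. The body is straight up to about 88 mm, above it the shoulder; z is up through the cap
- vial_centre (a point): centre of the loose small glass vial with a black cap and pink content, 22 mm across, 50 mm tall, standing upright; the point is 25 mm above its underside, z is up. Straight body to about 35 mm, cap 18 mm across
- cassette_centre (a point): centre of the loose dispenser cassette, a black bar with a blue face and a row of eight pale nozzles on top, 32 mm wide (x), 110 mm long (y), 34 mm high with the nozzles (z), the solid frame being the lower 26 mm; lies nozzles up; the point is 17 mm above its underside, in the middle of width and length
- white_plate: fixed white deep-well plate on the bench, 85 mm (x) by 128 mm (y, its length), 41 mm high, many dark wells on top; origin at the centre of its underside, x points away from the robot to within 0.2 rad. It may be the left or the right one of the two plates
- black_plate: fixed low black plate on the bench, 85 mm (x) by 128 mm (y, its length), 14 mm high; origin at the centre of its underside, x points away from the robot to within 0.2 rad
- coaster_between: fixed round blue coaster, 60 mm across, 4 mm thick, a grey ring on it; origin at the centre of its underside. This one lies between the black and the white plate, its x axis parallel to theirs; the plates' sides are 42 mm from its centre
- coaster_behind: fixed round blue coaster, 60 mm across, 4 mm thick, a grey ring on it; origin at the centre of its underside. This one lies behind the black plate (on the side away from the robot), its centre about 84 mm from the plate's centre
- coaster_front: fixed round blue coaster, 60 mm across, 4 mm thick, a grey ring on it; origin at the centre of its underside. This one lies in front of the white plate (on the robot's side), its centre about 84 mm from the plate's centre
- white_vial_centre (a point): centre of another loose glass vial, with a white cap and colourless content, 22 mm across, 50 mm tall; the point is 25 mm above its underside. A bystander that is to be left where it stands
Mind the look-alikes: they are no part of the job. Of the things that look like the part that bears jar_centre, take the one that is farthest to the robot's right at the start. Leave any pink look-alike of the coaster_front alone.

How it is judged:
By the outcome, as a careful person would: the job done as asked, in the order asked, and still so for the second after the job is handed in, with the robot touching nothing.
It also fails if it takes over 115 s, if anything falls off the work surface, if the arm or the gripper's body presses on something with over 40 N, if the wrist force passes 120 N, or if a joint passes its speed limit or range.

### The arm

A 6-joint arm with a two-finger parallel gripper is mounted at the origin on a cart in front of the work surface, level with it; the furniture and walls round the work are solid. World frame = base frame: x ahead of the robot, y to its left, z up, the work surface at z = 0. Lengths are in m, angles in rad, forces in N, time in s.
With the tool pointing down it reaches from about 0.3 to 0.85 m from the base axis. Payload 4.2 kg.
Tool frame: the origin (TCP) lies midway between the tips of the shut fingers; the grasp point (between the pads) lies 19 mm behind it; x points along the fingers, y is the direction in which the jaws open and shut, and the axes are right-handed (so a half turn about x gives the same grasp; the last joint's range is limited). The gripper opens to 91 mm and grips with 3 to 60 N. Pads are 32 mm wide; open, the fingers measure 118 mm over their backs; the gripper's body (76 mm by 178 mm) begins 60 mm behind the grasp point.
Start: joints at [1.131, 0.32, 1.565, -0, 1.257, -0.02], TCP at [0.234, 0.525, 0.214] pointing down, gripper open.
Joint ranges: [-3.11, 3.11], [-0.84, 2.01], [0.21, 2.61], [-1.34, 4.49], [0.05, 2.63], [-2.56, 2.56]. Speed limits (rad/s): [2.57, 2.57, 3.14, 3.14, 3.14, 3.14].

### API

Orientations are given as a 3x3 rotation matrix whose columns are the frame's x, y, z axes.
In Python, from rig import get_state, imaging, order gives the robot as it stands.
- The arm moves only by the tool step_arm, never from a script. Its argument "motion" is a list of rows, each a list of 4 numbers: the shift along the tool's x, y, z in m, then the turn about the tool's x in degrees. A call has 1 to 10 rows; each row is the pose to reach, as a shift and turn from the pose commanded when the call began, along the tool's axes at that moment; what a row does not reach only later rows make up. A row lasts 1/8 s, in which the tool goes at most 62.5 mm and 10.7 degrees, less where a joint would pass 70% of its speed; a pose out of reach is approached as far as the arm can. A call with a gripper value outside its range is refused whole. "hand" is the opening, from 0 (shut) to 1 (fully open), set as the call begins (left out, the last holds). The fingers move at their own pace and stop on an object; the grip force is fixed at half the most. Time passes only in rows, so rows that repeat a pose let the fingers close. It gives the time, the measured TCP pose, the force and the opening at its end, in the units of the state.
- get_state(): the state, without advancing time (a new reading comes with each control period).
- imaging.grab_frame(name): name is "scene" or "side" or "wrist"; returns a dict with "img" (400x640x3 uint8, red, green, blue), "vertical_fov" (degrees; the focal length in pixels is half the picture's height over the tangent of half this angle, whatever the lens; pixels are square), "cx", "cy" (the principal point, pixels), "R" (3x3) and "t" (3): a world point X has camera coordinates R X + t. Camera axes: x right, y down, z forward; pixel columns grow to the right and rows downward; lengths in m; the calibration is good to about 2 mm. A picture is of the moment at which its call begins. There is no depth.
- order.finish_job(): hands the job in, once; it reports no verdict.
Trained networks look in a picture, given as the dict that the camera call returned (one of the last four; its "shot" number tells which), for a name from the list of things; names that differ only in an ending like _2 or _b are one class to them, and where a whole thing is asked for, a point or a joint stands for the part that bears it (a point fixed in the world has none). Each returns a list of dicts, best first, with "score" (0 to 1); they miss things now and then, are a little off and sometimes report something else, mostly with a low value. They report only what shows in the picture. A call takes as long as a camera call. They do not tell look-alikes from the thing itself.
- imaging.boxes_of(label, picture): "bbox" ([left, top, right, bottom] in pixels, round what is visible of it).
- imaging.cut_out(label, picture): "pixels" (400x640 bool, what is visible of it) and "bbox" ([left, top, right, bottom] in pixels, round what is visible of it).
- imaging.spot_point(label, picture): "position" ([row, column] in pixels: a listed point, or the origin of a listed thing).
The state is a dict: "time": time; "joints": joint angles; "joint_velocities": joint speeds; "effort": joint torques, N m; "tcp_pos": TCP position; "tcp_rot": TCP orientation; "ft_force": force on the tool from outside, world axes, zero at the start; "ft_torque": the same for the moment, N m; "finger_gap": opening from 0.0 (shut) to 1.0 (fully open).
Only numpy, scipy, OpenCV 4.12 (cv2) and the standard library are available. Lean on these libraries where they do the work, as an engineer would, in place of code of your own. Each camera call takes 0.05 s, during which the arm holds its last target.

## Working session

There is one attempt and no reset: what is moved stays moved. The work goes in short steps, Python scripts to look and compute and a tool call to move; the robot and the scene stay as the last step left them, time stands still between calls to the robot, and variables do not carry over. Pictures are saved under pics/ and viewed, and the job is handed in when it is done.

Besides the shell and the picture viewer there is one more tool, called after ">>>" by a JSON object that holds its "op" and its "data", one argument or row to a line. step_arm: Moves the arm, as the interface text tells. Its arguments: {"type":"object","properties":{"motion":{"type":"array"},"hand":{"type":"number"}},"required":["motion"]}

```bash
ls; mkdir -p pics; cat > h.py <<'E'
import numpy as np, cv2
from rig import get_state, imaging, order
def K(p):
    f=200/np.tan(np.radians(p["vertical_fov"])/2); return f
def save(p,n,crop=None,s=1):
    im=cv2.cvtColor(p["img"],cv2.COLOR_RGB2BGR)
    if crop: im=im[crop[1]:crop[3],crop[0]:crop[2]]
    if s!=1: im=cv2.resize(im,None,fx=s,fy=s,interpolation=cv2.INTER_CUBIC)
    cv2.imwrite("pics/"+n+".png",im)
def ray(p,row,col):
    d=np.array([(col-p["cx"])/K(p),(row-p["cy"])/K(p),1.]); R=np.array(p["R"]);t=np.array(p["t"])
    return -R.T@t, R.T@d
def onz(p,row,col,z):
    o,d=ray(p,row,col); return o+d*(z-o[2])/d[2]
def proj(p,X):
    c=np.array(p["R"])@np.array(X)+np.array(p["t"]); return K(p)*c[0]/c[2]+p["cx"],K(p)*c[1]/c[2]+p["cy"]
def st():
    s=get_state(); print("t",round(s["time"],2),"tcp",np.round(s["tcp_pos"],4),"gap",round(s["finger_gap"],3),"F",np.round(s["ft_force"],1)); print(np.round(s["tcp_rot"],3).tolist(), np.round(s["joints"],3)); return s
E
python3 - <<'E'
from h import *
st()
for n in ["scene","side","wrist"]:
    p=imaging.grab_frame(n); save(p,n+"0")
    print(n,p["vertical_fov"],p["cx"],p["cy"],(-np.array(p["R"]).T@np.array(p["t"])).round(3), np.array(p["R"])[2].round(2))
E
```

```text
pics
t 0.0 tcp [0.2341 0.5246 0.2131] gap 1.004 F [-0.1 -0.5 -0.6]
[[-0.001, 0.408, 0.913], [-0.002, 0.913, -0.408], [-1.0, -0.002, -0.0]] [ 1.131  0.32   1.566  0.     1.257 -0.02 ]
scene 46.62110033996563 322.7638500264563 196.50190373015076 [-0.305  0.588  0.767] [ 0.66 -0.5  -0.56]
side 49.20748591764443 318.1320796296116 197.51487966513102 [ 0.034 -1.059  0.581] [ 0.37  0.83 -0.41]
wrist 70.62813006290698 318.09618345502963 198.48814668959628 [0.159 0.557 0.383] [ 0.26 -0.12 -0.96]
```

View pics/scene0.png

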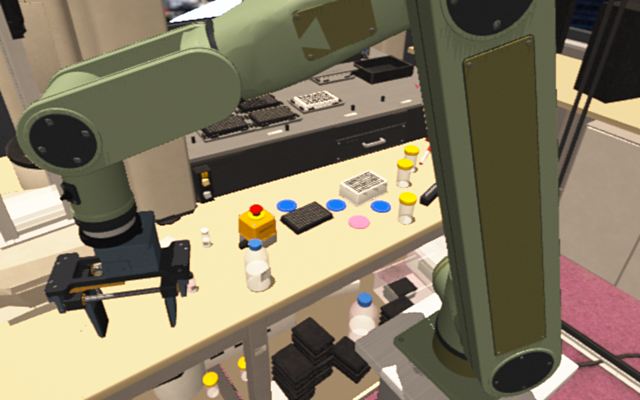

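View pics/side0.png

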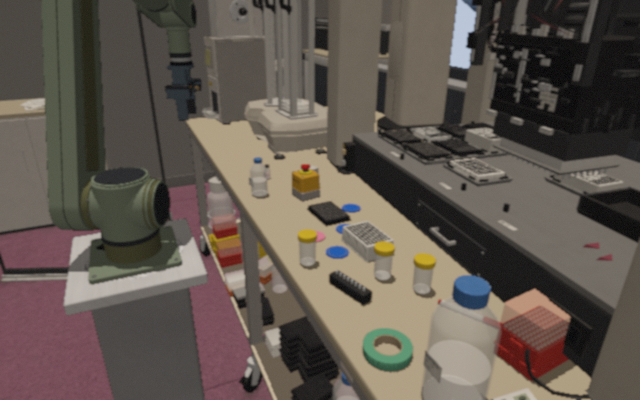

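View pics/wrist0.png

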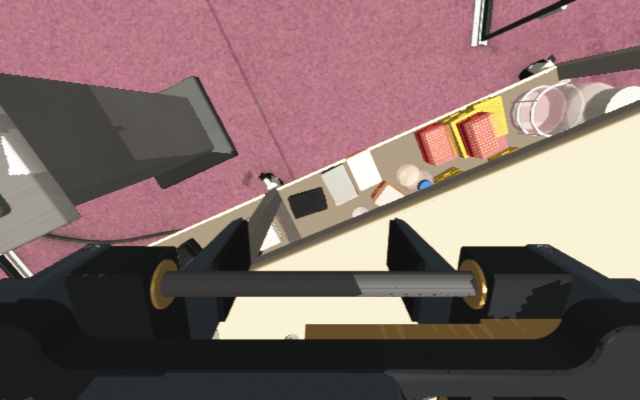

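```bash
python3 - <<'E'
from h import *
a=imaging.grab_frame("scene"); b=imaging.grab_frame("side")
save(a,"scA",(180,130,460,300),2.8); save(b,"sdA",(200,140,480,320),2.8)
zs=dict(jar_centre=.04,bottle_centre=.0625,vial_centre=.025,cassette_centre=.017,white_plate=0,black_plate=0,coaster_between=0,white_vial_centre=.025)
for l,z in zs.items():
    for p,n in ((a,"scene"),(b,"side")):
        for d in imaging.spot_point(l,p):
            if d["score"]<.15: continue
            r,c=d["position"]; print(l,n,round(d["score"],2),(round(c),round(r)),onz(p,r,c,z).round(3))
E
```

```text
jar_centre scene 0.76 (408, 208) [ 0.382 -0.218  0.04 ]
jar_centre scene 0.75 (409, 159) [ 0.576 -0.413  0.04 ]
jar_centre scene 0.71 (406, 175) [ 0.512 -0.336  0.04 ]
jar_centre scene 0.61 (258, 261) [0.427 0.223 0.04 ]
jar_centre side 0.96 (305, 246) [ 0.382 -0.202  0.04 ]
jar_centre side 0.94 (420, 271) [ 0.573 -0.404  0.04 ]
jar_centre side 0.88 (382, 261) [ 0.519 -0.334  0.04 ]
bottle_centre scene 0.97 (260, 264) [0.393 0.236 0.062]
bottle_centre side 0.89 (257, 175) [0.398 0.253 0.062]
vial_centre scene 0.51 (192, 278) [0.479 0.363 0.025]
vial_centre side 0.47 (267, 170) [0.473 0.388 0.025]
cassette_centre scene 0.73 (428, 190) [ 0.435 -0.357  0.017]
cassette_centre side 0.93 (348, 285) [ 0.421 -0.358  0.017]
white_plate scene 0.86 (363, 195) [ 0.546 -0.198  0.   ]
white_plate side 0.82 (366, 246) [ 0.556 -0.2    0.   ]
black_plate scene 0.96 (306, 222) [0.532 0.018 0.   ]
black_plate side 0.74 (327, 211) [0.549 0.028 0.   ]
coaster_between scene 0.65 (338, 205) [ 0.545 -0.105  0.   ]
coaster_between scene 0.28 (189, 282) [0.496 0.367 0.   ]
coaster_between side 0.44 (347, 227) [ 0.557 -0.089  0.   ]
white_vial_centre scene 0.53 (204, 241) [0.583 0.288 0.025]
```

```bash
true
```

```text
(no output)
```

View pics/scA.png

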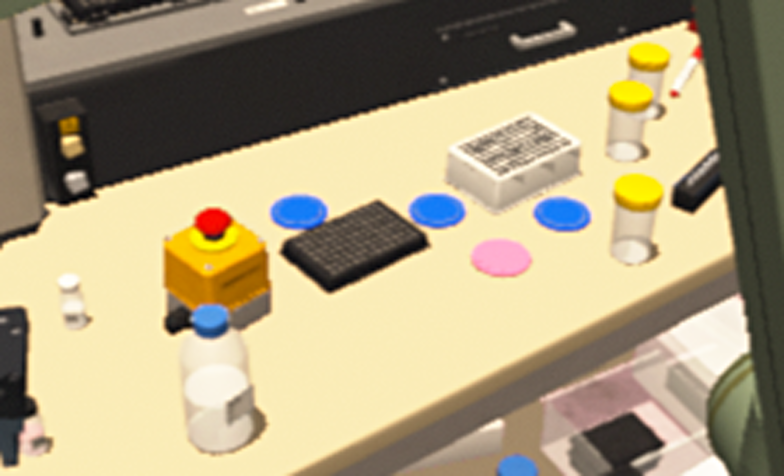

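View pics/sdA.png

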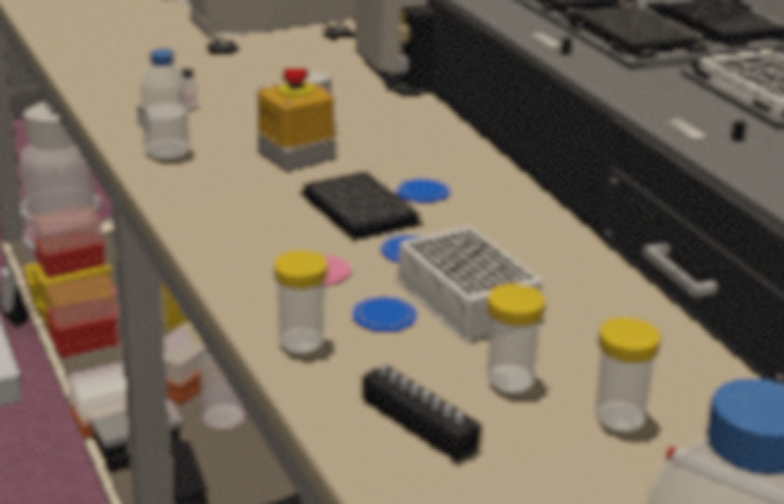

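```bash
cat >> h.py <<'E'
def blobs(p,kind,minA=25,show=True):
    hsv=cv2.cvtColor(p["img"],cv2.COLOR_RGB2HSV)
    r={"blue":((100,150,60),(125,255,255)),"yellow":((24,190,100),(33,255,255)),"pink":((155,60,120),(178,255,255))}[kind]
    m=cv2.inRange(hsv,*map(np.array,r))
    n,l,s,c=cv2.connectedComponentsWithStats(m)
    out=[]
    for i in range(1,n):
        if s[i,4]>=minA: out.append((c[i][0],c[i][1],s[i].tolist()))
    return out,l
E
python3 - <<'E'
from h import *
a=imaging.grab_frame("scene"); b=imaging.grab_frame("side")
for p,n in((a,"scene"),(b,"side")):
    for k,z in(("blue",.004),("yellow",.073)):
        for x,y,s in blobs(p,k)[0]:
            print(n,k,round(x,1),round(y,1),s,onz(p,y,x,z).round(4))
E
```

```text
scene blue 286.4 205.5 [277, 200, 19, 12, 169] [0.622 0.022 0.004]
scene blue 335.7 204.9 [327, 200, 19, 11, 165] [ 0.5447 -0.0958  0.004 ]
scene blue 380.4 206.2 [371, 201, 19, 11, 163] [ 0.4674 -0.1977  0.004 ]
scene blue 254.6 244.5 [249, 240, 12, 10, 95] [0.5226 0.1804 0.004 ]
scene blue 364.3 299.4 [359, 293, 12, 14, 133] [0.2188 0.0738 0.004 ]
scene yellow 411.4 148.7 [405, 145, 14, 8, 81] [ 0.5791 -0.4224  0.073 ]
scene yellow 404.8 162.6 [398, 159, 15, 8, 95] [ 0.5267 -0.3418  0.073 ]
scene yellow 407.7 197.0 [400, 192, 17, 11, 135] [ 0.3879 -0.2163  0.073 ]
scene yellow 255.9 217.4 [240, 210, 32, 18, 255] [0.5379 0.1635 0.073 ]
scene yellow 241.3 362.7 [238, 357, 7, 11, 57] [0.1811 0.3924 0.073 ]
scene yellow 209.6 378.4 [203, 373, 14, 12, 136] [0.1842 0.4503 0.073 ]
side blue 350.6 207.9 [343, 205, 16, 7, 84] [0.6225 0.0143 0.004 ]
side blue 336.7 251.9 [327, 247, 20, 11, 151] [ 0.4678 -0.2038  0.004 ]
side yellow 305.5 172.1 [300, 171, 12, 3, 26] [0.5444 0.1888 0.073 ]
side yellow 306.6 234.7 [299, 231, 16, 10, 119] [ 0.3845 -0.2058  0.073 ]
side yellow 384.1 247.2 [376, 242, 17, 12, 142] [ 0.524  -0.3307  0.073 ]
side yellow 424.2 259.6 [415, 254, 19, 13, 166] [ 0.5761 -0.4109  0.073 ]
```

>>> {"op": "step_arm", "data": {
  "motion": [
    [-0.06,0,0,0],
    [-0.12,0,0,0],
    [-0.12,-0.5,0.55,66],
    [-0.12,-0.5,0.55,66],
    [-0.12,-0.5,0.55,66],
    [-0.12,-0.5,0.55,66],
    [-0.12,-0.5,0.55,66],
    [-0.12,-0.5,0.55,66],
    [-0.12,-0.5,0.55,66],
    [-0.12,-0.5,0.55,66]
  ]
}}

```text
time: 2.4
tcp_pos: [0.4356, 0.0652, 0.3343]
tcp_rot: [[0.001, 1.0, -0.001], [0.001, -0.001, -1.0], [-1.0, 0.001, -0.001]]
ft_force: [0.5, 1.4, -0.1]
finger_gap: 1.003
```

>>> {"op": "step_arm", "data": {
  "motion": [
    [0,0.095,0.225,0],
    [0,0.095,0.225,0],
    [0,0.095,0.225,0],
    [0,0.095,0.225,0],
    [0,0.095,0.225,0],
    [0,0.095,0.225,0]
  ]
}}

```text
time: 3.15
tcp_pos: [0.5296, -0.1576, 0.3337]
tcp_rot: [[-0.001, 1.0, -0.001], [0.001, -0.001, -1.0], [-1.0, -0.001, -0.001]]
ft_force: [-0.6, 0.6, -1.2]
finger_gap: 1.004
```

```bash
python3 - <<'E'
from h import *
st()
p=imaging.grab_frame("wrist"); save(p,"w1")
for k,z in(("blue",.004),("yellow",.08)):
    for x,y,s in blobs(p,k)[0]: print(k,round(x,1),round(y,1),s,onz(p,y,x,z).round(4))
a=imaging.grab_frame("scene"); b=imaging.grab_frame("side")
save(a,"sc1");save(b,"sd1")
for l,z in dict(vial_centre=.025,white_vial_centre=.025,bottle_centre=.0625,white_plate=0,black_plate=0,cassette_centre=.017).items():
    for q,n in ((a,"scene"),(b,"side"),(p,"wrist")):
        for d in imaging.spot_point(l,q):
            if d["score"]<.3: continue
            r,c=d["position"]; print(l,n,round(d["score"],2),(round(c),round(r)),onz(q,r,c,z).round(3))
E
```

```text
t 3.15 tcp [ 0.5296 -0.1576  0.3337] gap 1.004 F [-0.6  0.6 -1.2]
[[-0.001, 1.0, -0.001], [0.001, -0.001, -1.0], [-1.0, -0.001, -0.001]] [-3.100e-01  2.350e-01  1.387e+00  1.000e-03  1.521e+00 -3.090e-01]
blue 287.3 183.6 [272, 170, 31, 31, 166] [ 0.4727 -0.1972  0.004 ]
blue 286.4 185.0 [275, 174, 24, 23, 436] [ 0.471  -0.1998  0.004 ]
vial_centre scene 0.54 (188, 281) [0.474 0.376 0.025]
vial_centre side 0.6 (269, 171) [0.476 0.37  0.025]
vial_centre wrist 0.69 (266, 267) [ 0.428 -0.355  0.025]
white_vial_centre scene 0.57 (206, 238) [0.593 0.279 0.025]
white_vial_centre scene 0.39 (306, 219) [0.514 0.028 0.025]
bottle_centre scene 0.8 (258, 264) [0.397 0.238 0.062]
white_plate scene 0.61 (366, 195) [ 0.54  -0.207  0.   ]
white_plate side 0.71 (365, 246) [ 0.551 -0.202  0.   ]
white_plate wrist 0.56 (336, 189) [ 0.562 -0.209  0.   ]
black_plate scene 0.89 (307, 218) [0.543 0.006 0.   ]
black_plate side 0.56 (325, 214) [0.537 0.017 0.   ]
black_plate wrist 0.55 (328, 59) [0.544 0.01  0.   ]
cassette_centre side 0.93 (350, 285) [ 0.423 -0.358  0.017]
cassette_centre wrist 0.58 (263, 266) [ 0.422 -0.357  0.017]
```

View pics/w1.png

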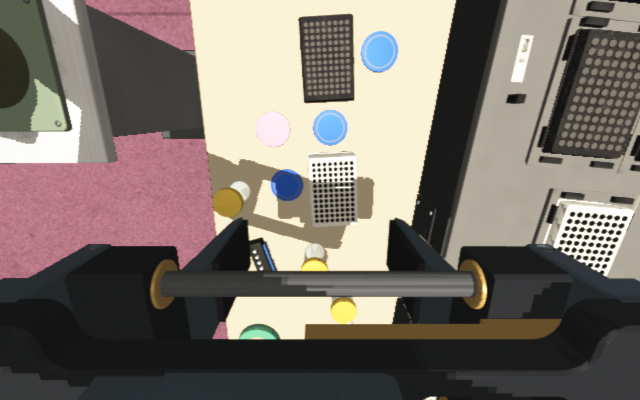

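View pics/sc1.png

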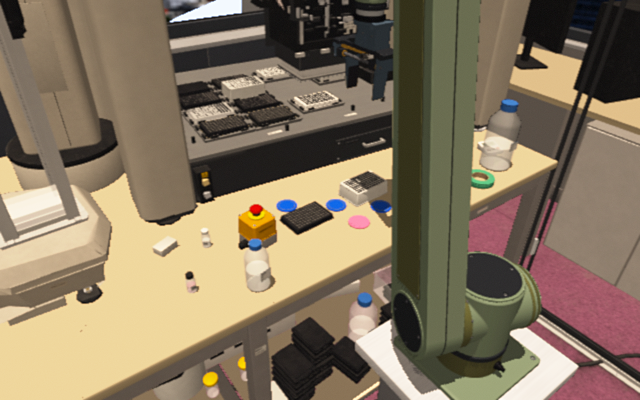

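```bash
cat > m.py <<'E'
from h import *
def coasters(p,z=.004,mn=150):
    hsv=cv2.cvtColor(p["img"],cv2.COLOR_RGB2HSV)
    m=cv2.inRange(hsv,np.array((98,90,40)),np.array((125,255,255)))
    m=cv2.morphologyEx(m,cv2.MORPH_CLOSE,np.ones((5,5)))
    n,l,s,c=cv2.connectedComponentsWithStats(m)
    for i in range(1,n):
        if s[i,4]<mn: continue
        cn=max(cv2.findContours((l==i).astype(np.uint8),0,1)[0],key=len)
        # map contour to the plane, fit circle
        q=np.array([onz(p,y,x,z)[:2] for x,y in cn[:,0]])
        h=cv2.convexHull(q.astype(np.float32))
        (cx,cy),r=cv2.minEnclosingCircle(q.astype(np.float32))
        A=np.c_[2*q,np.ones(len(q))]; sol=np.linalg.lstsq(A,(q**2).sum(1),rcond=None)[0]
        print(c[i].round(1),s[i,4],"encl",round(cx,4),round(cy,4),round(r,4),"fit",sol[:2].round(4),round(np.sqrt(sol[2]+sol[0]**2+sol[1]**2),4))
def plate(p,label,z):
    for d in imaging.cut_out(label,p)[:1]:
        m=d["pixels"].astype(np.uint8); cn=max(cv2.findContours(m,0,1)[0],key=len)
        q=np.array([onz(p,y,x,z)[:2] for x,y in cn[:,0]]).astype(np.float32)
        print(label,round(d["score"],2),cv2.minAreaRect(q),cv2.minAreaRect(cn))
E
python3 - <<'E'
from m import *
p=imaging.grab_frame("wrist")
save(p,"w2",(200,0,460,340),1.75)
coasters(p); plate(p,"white_plate",.041); plate(p,"black_plate",.014); plate(p,"cassette_centre",.026)
E
```

```text
[378.9  51. ] 1154 encl 0.6267 0.0193 0.0294 fit [0.6266 0.0194] 0.0284
[329.5 126.9] 921 encl 0.5487 -0.0982 0.0292 fit [ 0.5489 -0.0983] 0.0282
[286.2 184.3] 785 encl 0.4711 -0.1999 0.0293 fit [ 0.4712 -0.1997] 0.0283
white_plate 0.85 ((0.5536602735519409, -0.1992601752281189), (0.08176038414239883, 0.13079628348350525), 3.430095911026001) ((332.8201904296875, 187.92515563964844), (75.21894073486328, 48.26521682739258), 88.15238952636719)
black_plate 0.85 ((0.5437453389167786, 0.005277968943119049), (0.0832938551902771, 0.12597696483135223), 3.0179812908172607) ((327.07421875, 57.652610778808594), (87.8788070678711, 54.27809143066406), 88.02507019042969)
cassette_centre 0.87 ((0.42198100686073303, -0.33110085129737854), (0.03720179200172424, 0.07235810160636902), 16.259878158569336) ((261.086181640625, 255.46551513671875), (36.58198165893555, 19.126619338989258), 68.19859313964844)
```

View pics/w2.png

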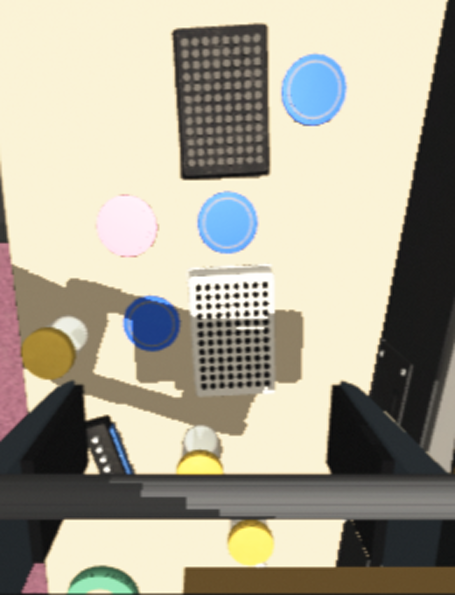

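```bash
python3 - <<'E'
from m import *
p=imaging.grab_frame("wrist")
hsv=cv2.cvtColor(p["img"],cv2.COLOR_RGB2HSV)
m=cv2.inRange(hsv,np.array((22,150,60)),np.array((33,255,255)))
n,l,s,c=cv2.connectedComponentsWithStats(m)
for i in range(1,n):
    if s[i,4]>60: print(c[i].round(1),s[i].tolist(),onz(p,c[i][1],c[i][0],.079).round(4))
for q in("scene","side"):
    p=imaging.grab_frame(q)
    for x,y,s in blobs(p,"yellow")[0]: print(q,round(x,1),round(y,1),onz(p,y,x,.077).round(4))
save(p,"jarcrop",(280,220,460,320),4)
E
```

```text
[226.9 201.1] [213, 188, 30, 28, 565] [ 0.3855 -0.2081  0.079 ]
[314.2 260.9] [302, 258, 25, 10, 70] [ 0.5225 -0.3133  0.079 ]
[341.8 301.3] [331, 297, 24, 13, 83] [ 0.5707 -0.3929  0.079 ]
scene 256.1 215.5 [0.5396 0.1616 0.077 ]
scene 241.6 362.9 [0.1777 0.3933 0.077 ]
scene 209.7 378.5 [0.1813 0.451  0.077 ]
side 305.3 172.1 [0.5401 0.1796 0.077 ]
side 384.1 247.0 [ 0.5209 -0.3354  0.077 ]
side 424.3 259.9 [ 0.5714 -0.4168  0.077 ]
```

View pics/jarcrop.png

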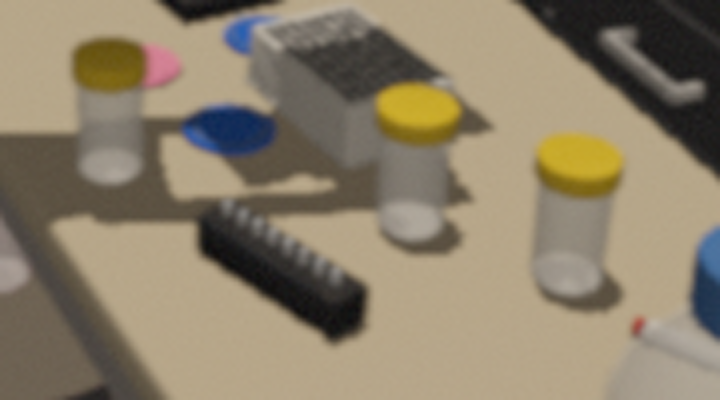

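>>> {"op": "step_arm", "data": {
  "motion": [
    [0.1,0.045,0.256,0],
    [0.1,0.045,0.256,0],
    [0.1,0.045,0.256,0],
    [0.1,0.045,0.256,0],
    [0.1,0.045,0.256,0],
    [0.1,0.045,0.256,0],
    [0.1,0.045,0.256,0]
  ]
}}

```text
time: 5.42
tcp_pos: [0.5751, -0.4127, 0.235]
tcp_rot: [[0.001, 1.0, 0.0], [0.0, 0.0, -1.0], [-1.0, 0.001, -0.0]]
ft_force: [-0.5, -1.2, 0.4]
finger_gap: 1.001
```

```bash
cat >> m.py <<'E'
def caps(p,lo,hi,z,mn=60,close=3):
    hsv=cv2.cvtColor(p["img"],cv2.COLOR_RGB2HSV)
    m=cv2.inRange(hsv,np.array(lo),np.array(hi)); m=cv2.morphologyEx(m,cv2.MORPH_CLOSE,np.ones((close,close)))
    n,l,s,c=cv2.connectedComponentsWithStats(m)
    for i in range(1,n):
        if s[i,4]<mn: continue
        cn=max(cv2.findContours((l==i).astype(np.uint8),0,1)[0],key=len)
        q=np.array([onz(p,y,x,z)[:2] for x,y in cn[:,0]]).astype(np.float32)
        (cx,cy),r=cv2.minEnclosingCircle(q)
        print(c[i].round(1),s[i].tolist(),"cent",onz(p,c[i][1],c[i][0],z)[:2].round(4),"encl",round(cx,4),round(cy,4),round(r,4))
E
python3 - <<'E'
from m import *
st(); p=imaging.grab_frame("wrist"); save(p,"w3")
caps(p,(22,150,60),(33,255,255),.08)
plate(p,"cassette_centre",.026)
E
```

```text
t 5.42 tcp [ 0.5751 -0.4127  0.235 ] gap 1.001 F [-0.5 -1.2  0.4]
[[0.001, 1.0, 0.0], [0.0, 0.0, -1.0], [-1.0, 0.001, -0.0]] [-6.390e-01  5.270e-01  1.179e+00  1.000e-03  1.435e+00 -6.390e-01]
[139.4   9. ] [108, 0, 46, 17, 227] cent [ 0.3955 -0.2311] encl 0.388 -0.2237 0.0225
[314.7 189.1] [299, 167, 37, 39, 817] cent [ 0.5704 -0.4172] encl 0.5734 -0.414 0.0236
cassette_centre 0.86 ((0.4286379814147949, -0.35855159163475037), (0.03707156702876091, 0.1084308847784996), 16.857990264892578) ((206.37933349609375, 133.9482879638672), (88.20528411865234, 27.482912063598633), 68.19859313964844)
```

View pics/w3.png

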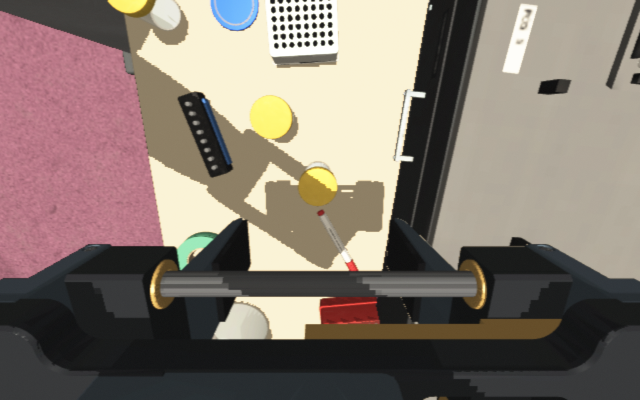

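```bash
python3 - <<'E'
from m import *
p=imaging.grab_frame("wrist");s=imaging.grab_frame("side")
def tri(a,b):
    (o1,d1),(o2,d2)=a,b
    A=np.c_[d1,-d2]; k=np.linalg.lstsq(A,o2-o1,rcond=None)[0]; x,y=o1+d1*k[0],o2+d2*k[1]; return ((x+y)/2).round(3),np.linalg.norm(x-y).round(4)
for w in((420,94),(410,160),(408,94),(400,158)):
  for q in((431,227),(453,245)): print(w,q,tri(ray(p,w[1],w[0]),ray(s,q[1],q[0])))
for w in [(400,190),(395,250),(402,130)]: print(onz(p,w[1],w[0],0).round(3))
E
```

```text
(420, 94) (431, 227) (array([ 0.679, -0.308,  0.082]), np.float64(0.0122))
(420, 94) (453, 245) (array([ 0.719, -0.316,  0.024]), np.float64(0.0337))
(410, 160) (431, 227) (array([ 0.648, -0.365,  0.122]), np.float64(0.0418))
(410, 160) (453, 245) (array([ 0.682, -0.382,  0.071]), np.float64(0.0053))
(408, 94) (431, 227) (array([ 0.67 , -0.31 ,  0.085]), np.float64(0.0017))
(408, 94) (453, 245) (array([ 0.706, -0.321,  0.03 ]), np.float64(0.0457))
(400, 158) (431, 227) (array([ 0.642, -0.365,  0.121]), np.float64(0.0327))
(400, 158) (453, 245) (array([ 0.674, -0.383,  0.071]), np.float64(0.0055))
[ 0.697 -0.44   0.   ]
[ 0.697 -0.538 -0.   ]
[ 0.692 -0.353  0.   ]
```

>>> {"op": "step_arm", "data": {
  "motion": [
    [0.06,-0.0015,0.0015,0],
    [0.12,-0.0015,0.0015,0],
    [0.17,-0.0015,0.0015,0],
    [0.205,-0.0015,0.0015,0],
    [0.205,-0.0015,0.0015,0],
    [0.205,-0.0015,0.0015,0]
  ]
}}

```text
time: 6.38
tcp_pos: [0.5745, -0.4159, 0.0312]
tcp_rot: [[0.003, 1.0, -0.0], [-0.002, -0.0, -1.0], [-1.0, 0.003, 0.002]]
ft_force: [-0.6, -0.1, -0.1]
finger_gap: 1.004
```

>>> {"op": "step_arm", "data": {
  "motion": [
    [0,0,0,0],
    [0,0,0,0],
    [0,0,0,0],
    [0,0,0,0],
    [0,0,0,0],
    [0,0,0,0]
  ],
  "hand": 0.3
}}

```text
time: 7.12
tcp_pos: [0.5732, -0.4155, 0.0289]
tcp_rot: [[0.0, 1.0, -0.001], [0.0, -0.001, -1.0], [-1.0, 0.0, -0.0]]
ft_force: [-0.1, 0.0, 0.7]
finger_gap: 0.51
```

>>> {"op": "step_arm", "data": {
  "motion": [
    [0,0,0,0],
    [0,0,0,0],
    [0,0,0,0]
  ],
  "hand": 0.0
}}

```text
time: 7.5
tcp_pos: [0.5732, -0.4155, 0.0289]
tcp_rot: [[0.0, 1.0, -0.001], [0.0, -0.001, -1.0], [-1.0, 0.0, -0.0]]
ft_force: [0.5, -0.9, 0.6]
finger_gap: 0.505
```

>>> {"op": "step_arm", "data": {
  "motion": [
    [0,0,0,0],
    [0,0,0,0],
    [-0.023,0,0,0],
    [-0.023,0,0,0],
    [-0.023,0,0,0]
  ],
  "hand": 0.7
}}

```text
time: 8.12
tcp_pos: [0.5729, -0.4152, 0.0514]
tcp_rot: [[-0.001, 1.0, -0.001], [0.0, -0.001, -1.0], [-1.0, -0.001, -0.0]]
ft_force: [0.4, 0.9, -0.4]
finger_gap: 0.7
```

>>> {"op": "step_arm", "data": {
  "motion": [
    [0,0,0,0],
    [0,0,0,0],
    [0,0,0,0],
    [0,0,0,0],
    [0,0,0,0],
    [-0.02,0,0,0],
    [-0.06,0,0,0],
    [-0.1,0,0,0],
    [-0.1,0,0,0]
  ],
  "hand": 0.0
}}

```text
time: 9.25
tcp_pos: [0.575, -0.4168, 0.1563]
tcp_rot: [[0.007, 1.0, -0.001], [-0.005, -0.001, -1.0], [-1.0, 0.007, 0.005]]
ft_force: [0.5, -0.0, -1.6]
finger_gap: 0.502
```

```bash
python3 - <<'E'
from m import *
st(); p=imaging.grab_frame("side"); save(p,"sd4",(300,140,500,320),3.5)
E
```

```text
t 9.25 tcp [ 0.575  -0.4168  0.1563] gap 0.502 F [ 0.5 -0.  -1.6]
[[0.007, 1.0, -0.001], [-0.005, -0.001, -1.0], [-1.0, 0.007, 0.005]] [-0.643  0.565  1.309  0.     1.26  -0.643]
```

View pics/sd4.png

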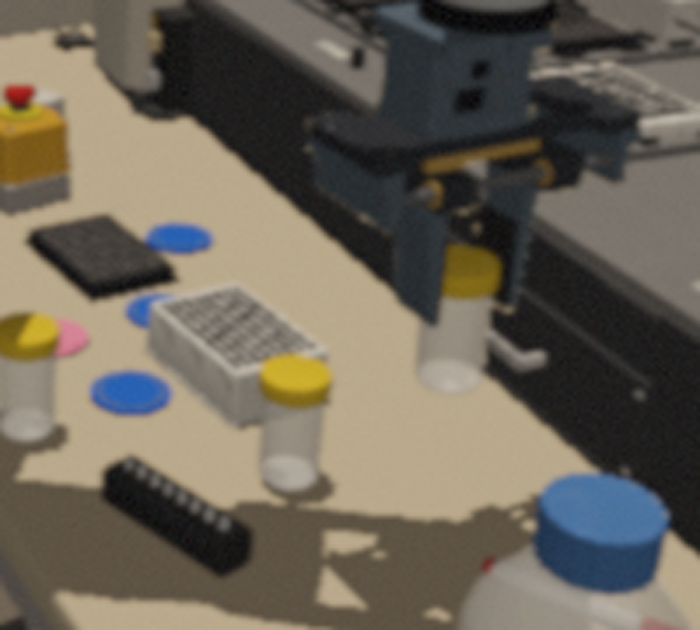

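>>> {"op": "step_arm", "data": {
  "motion": [
    [-0.02,-0.02,-0.06,0],
    [-0.02,-0.025,-0.2,0],
    [-0.02,-0.025,-0.2,0],
    [-0.02,-0.025,-0.2,0],
    [-0.02,-0.025,-0.2,0],
    [-0.02,-0.025,-0.2,0]
  ]
}}

```text
time: 10.05
tcp_pos: [0.5485, -0.2168, 0.1713]
tcp_rot: [[-0.001, 1.0, -0.002], [-0.001, -0.002, -1.0], [-1.0, -0.001, 0.001]]
ft_force: [-0.4, 0.0, -0.3]
finger_gap: 0.507
```

```bash
python3 - <<'E'
from m import *
st(); p=imaging.grab_frame("wrist"); save(p,"w5")
coasters(p); plate(p,"white_plate",.041); plate(p,"black_plate",.014)
E
```

```text
t 10.05 tcp [ 0.5485 -0.2168  0.1713] gap 0.507 F [-0.4  0.  -0.3]
[[-0.001, 1.0, -0.002], [-0.001, -0.002, -1.0], [-1.0, -0.001, 0.001]] [-3.960e-01  3.720e-01  1.596e+00 -1.000e-03  1.174e+00 -3.940e-01]
[319.1  78.1] 2352 encl 0.5487 -0.0987 0.0293 fit [ 0.5488 -0.0986] 0.0287
[254.7 168.8] 1823 encl 0.471 -0.1999 0.0295 fit [ 0.4709 -0.1999] 0.0288
white_plate 0.88 ((0.5545006990432739, -0.20148606598377228), (0.08128213882446289, 0.12391024082899094), 2.04065203666687) ((324.56805419921875, 174.00982666015625), (112.78129577636719, 76.37499237060547), 86.90594482421875)
black_plate 0.89 ((0.5460949540138245, -0.04357258975505829), (0.03391755372285843, 0.08333350718021393), 89.93254089355469) ((316.0, 19.0), (38.0, 82.0), 90.0)
```

View pics/w5.png

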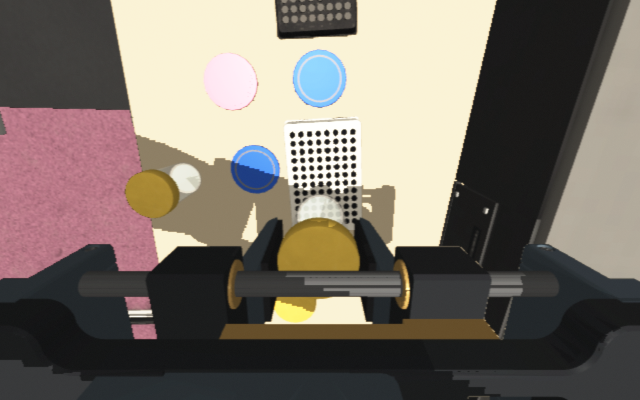

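>>> {"op": "step_arm", "data": {
  "motion": [
    [0,0.0005,-0.05,0],
    [0,0.0005,-0.1,0],
    [0.03,0.0005,-0.116,0],
    [0.07,0.0005,-0.116,0],
    [0.1,0.0005,-0.116,0],
    [0.1,0.0005,-0.116,0],
    [0.1,0.0005,-0.116,0]
  ]
}}

```text
time: 11.08
tcp_pos: [0.55, -0.1002, 0.073]
tcp_rot: [[0.002, 1.0, -0.002], [-0.0, -0.002, -1.0], [-1.0, 0.002, 0.0]]
ft_force: [1.1, 0.5, -0.1]
finger_gap: 0.506
```

```bash
python3 - <<'E'
from m import *
st(); p=imaging.grab_frame("wrist"); save(p,"w6",(160,80,480,330),2)
p=imaging.grab_frame("side"); save(p,"sd6",(280,160,440,280),4)
E
```

```text
t 11.07 tcp [ 0.55   -0.1002  0.073 ] gap 0.506 F [ 1.1  0.5 -0.1]
[[0.002, 1.0, -0.002], [-0.0, -0.002, -1.0], [-1.0, 0.002, 0.0]] [-0.201  0.42   1.8    0.     0.92  -0.199]
```

View pics/w6.png

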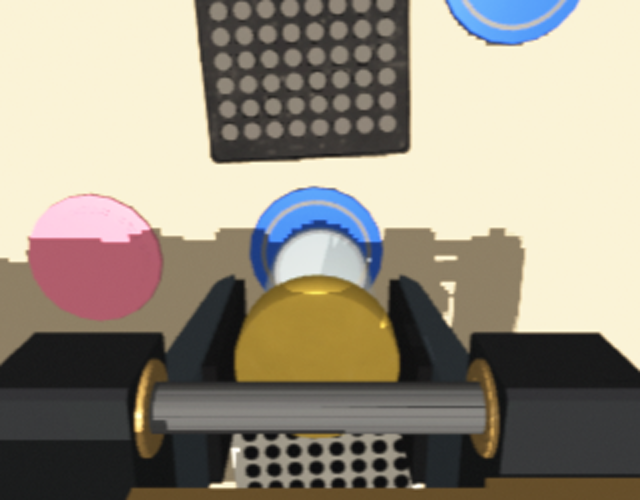

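View pics/sd6.png

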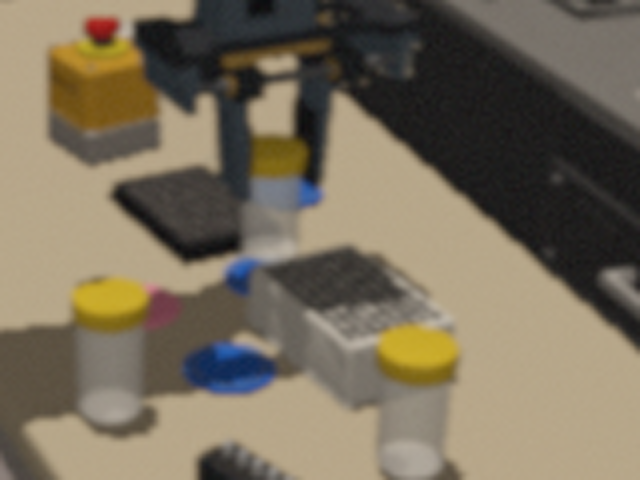

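>>> {"op": "step_arm", "data": {
  "motion": [
    [0.008,-0.0005,0,0],
    [0.0155,-0.0005,0,0],
    [0.0155,-0.0005,0,0],
    [0.0155,-0.0005,0,0]
  ]
}}

```text
time: 11.68
tcp_pos: [0.5485, -0.0994, 0.0564]
tcp_rot: [[0.0, 1.0, -0.001], [0.0, -0.001, -1.0], [-1.0, 0.0, -0.0]]
ft_force: [0.1, 0.3, -0.6]
finger_gap: 0.505
```

>>> {"op": "step_arm", "data": {
  "motion": [
    [0.001,0,0,0],
    [0.001,0,0,0]
  ]
}}

```text
time: 11.92
tcp_pos: [0.5485, -0.0994, 0.0555]
tcp_rot: [[0.0, 1.0, -0.001], [0.0, -0.001, -1.0], [-1.0, 0.0, -0.0]]
ft_force: [0.8, -0.1, -1.1]
finger_gap: 0.51
```

>>> {"op": "step_arm", "data": {
  "motion": [
    [0,0,0,0],
    [0,0,0,0],
    [0,0,0,0],
    [-0.03,0,0,0],
    [-0.09,0,0,0],
    [-0.14,0,0,0],
    [-0.2,0,0,0],
    [-0.2,0,0,0]
  ],
  "hand": 0.75
}}

```text
time: 12.92
tcp_pos: [0.5511, -0.0999, 0.261]
tcp_rot: [[0.011, 1.0, -0.001], [-0.002, -0.001, -1.0], [-1.0, 0.011, 0.002]]
ft_force: [0.7, -0.1, -0.4]
finger_gap: 0.75
```

```bash
python3 - <<'E'
from m import *
st(); p=imaging.grab_frame("wrist"); save(p,"w7")
coasters(p); plate(p,"white_plate",.041); plate(p,"black_plate",.014)
caps(p,(18,130,60),(33,255,255),.084)
for n in("wrist","scene","side"):
    q=p if n=="wrist" else imaging.grab_frame(n)
    for l,z in dict(vial_centre=.025,white_vial_centre=.025,bottle_centre=.0625).items():
      for d in imaging.spot_point(l,q):
        if d["score"]<.3: continue
        r,c=d["position"]; print(l,n,round(d["score"],2),(round(c),round(r)),onz(q,r,c,z).round(3))
E
```

```text
t 12.93 tcp [ 0.5511 -0.0999  0.261 ] gap 0.75 F [ 0.7 -0.1 -0.4]
[[0.011, 1.0, -0.001], [-0.002, -0.001, -1.0], [-1.0, 0.011, 0.002]] [-0.2    0.264  1.525  0.     1.341 -0.199]
[369.3  84.7] 1416 encl 0.6253 0.0198 0.0292 fit [0.6256 0.0197] 0.0283
[314.7 157.6] 366 encl 0.548 -0.0972 0.0288 fit [ 0.5482 -0.0965] 0.0249
[272.  227.6] 629 encl 0.4709 -0.1987 0.0293 fit [ 0.4749 -0.1974] 0.0246
black_plate 0.59 ((0.5440199375152588, 0.0072733089327812195), (0.08555480092763901, 0.12504269182682037), 2.871434211730957) ((311.2790222167969, 91.80110168457031), (96.1301040649414, 64.0692138671875), 86.98721313476562)
[314.4 183. ] [297, 161, 37, 37, 737] cent [ 0.5476 -0.1027] encl 0.5482 -0.0982 0.0238
[199.4 273.4] [186, 240, 30, 69, 750] cent [ 0.3876 -0.2308] encl 0.3845 -0.2338 0.0548
[438.7 284.1] [426, 260, 22, 49, 517] cent [ 0.7235 -0.2508] encl 0.7207 -0.2517 0.0418
[402.5 329.8] [261, 313, 279, 26, 4580] cent [ 0.6786 -0.3289] encl 0.6774 -0.3431 0.2112
vial_centre scene 0.74 (190, 281) [0.471 0.371 0.025]
white_vial_centre scene 0.64 (285, 206) [0.597 0.041 0.025]
white_vial_centre scene 0.6 (202, 239) [0.593 0.288 0.025]
bottle_centre scene 0.59 (261, 262) [0.397 0.231 0.062]
vial_centre side 0.62 (270, 169) [0.482 0.385 0.025]
```

View pics/w7.png

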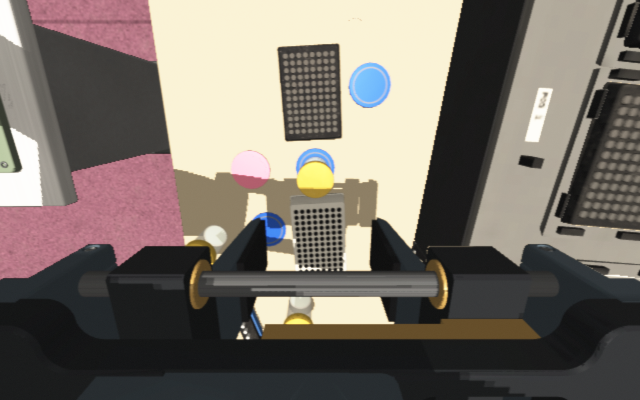

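>>> {"op": "step_arm", "data": {
  "motion": [
    [-0.06,-0.03,-0.05,0],
    [-0.08,-0.13,-0.3,0],
    [-0.08,-0.13,-0.3,0],
    [-0.08,-0.13,-0.3,0],
    [-0.08,-0.13,-0.3,0],
    [-0.08,-0.13,-0.3,0],
    [-0.08,-0.13,-0.3,0],
    [-0.08,-0.13,-0.3,0],
    [-0.08,-0.13,-0.3,0]
  ],
  "hand": 1.0
}}

```text
time: 14.75
tcp_pos: [0.4191, 0.1996, 0.3352]
tcp_rot: [[-0.0, 1.0, -0.003], [-0.0, -0.003, -1.0], [-1.0, -0.0, 0.0]]
ft_force: [-0.1, -0.5, -0.1]
finger_gap: 1.002
```

```bash
python3 - <<'E'
from m import *
st(); p=imaging.grab_frame("wrist"); save(p,"w8")
caps(p,(98,90,40),(125,255,255),.125)
for l,z in dict(vial_centre=.025,white_vial_centre=.025,bottle_centre=.0625).items():
      for d in imaging.spot_point(l,p):
        if d["score"]<.3: continue
        r,c=d["position"]; print(l,round(d["score"],2),(round(c),round(r)),onz(p,r,c,z).round(3))
E
```

```text
t 14.75 tcp [0.4191 0.1996 0.3352] gap 1.002 F [-0.1 -0.5 -0.1]
[[-0.0, 1.0, -0.003], [-0.0, -0.003, -1.0], [-1.0, -0.0, 0.0]] [ 0.42   0.086  1.566 -0.     1.49   0.423]
[303.9 144.8] [294, 135, 20, 20, 308] cent [0.3994 0.2415] encl 0.3993 0.2414 0.0133
[432.2 244.5] [423, 238, 17, 16, 113] cent [0.5867 0.0955] encl 0.5846 0.093 0.0169
[379.2 300.9] [367, 296, 28, 17, 160] cent [ 0.5141 -0.0019] encl 0.517 -0.0053 0.0221
vial_centre 0.82 (350, 54) [0.468 0.37  0.025]
white_vial_centre 0.81 (427, 115) [0.597 0.279 0.025]
bottle_centre 0.68 (305, 140) [0.398 0.242 0.062]
```

View pics/w8.png

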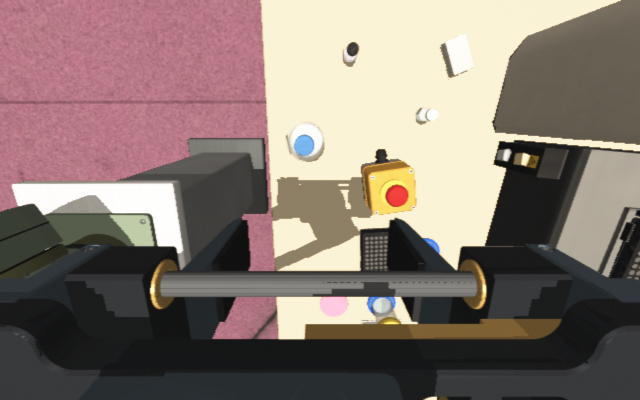

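>>> {"op": "step_arm", "data": {
  "motion": [
    [0.05,-0.0195,-0.0415,0],
    [0.1,-0.0195,-0.0415,0],
    [0.15,-0.0195,-0.0415,0],
    [0.2,-0.0195,-0.0415,0],
    [0.24,-0.0195,-0.0415,0],
    [0.265,-0.0195,-0.0415,0],
    [0.278,-0.0195,-0.0415,0],
    [0.278,-0.0195,-0.0415,0],
    [0.278,-0.0195,-0.0415,0]
  ]
}}

```text
time: 16.08
tcp_pos: [0.4002, 0.2426, 0.0584]
tcp_rot: [[0.002, 1.0, -0.001], [0.001, -0.001, -1.0], [-1.0, 0.002, -0.001]]
ft_force: [-0.1, 0.2, -0.1]
finger_gap: 0.997
```

>>> {"op": "step_arm", "data": {
  "motion": [
    [0,0,0,0],
    [0,0,0,0],
    [0,0,0,0],
    [0,0,0,0],
    [0,0,0,0],
    [0,0,0,0]
  ],
  "hand": 0.0
}}

```text
time: 16.82
tcp_pos: [0.3995, 0.2423, 0.0576]
tcp_rot: [[0.0, 1.0, -0.001], [0.0, -0.001, -1.0], [-1.0, 0.0, -0.0]]
ft_force: [0.7, -0.7, 1.4]
finger_gap: 0.599
```

>>> {"op": "step_arm", "data": {
  "motion": [
    [-0.03,0,0,0],
    [-0.08,0,0,0],
    [-0.14,0,0,0],
    [-0.2,0,0,0],
    [-0.2,0,0,0],
    [-0.2,0,0,0]
  ]
}}

```text
time: 17.58
tcp_pos: [0.3984, 0.2417, 0.2562]
tcp_rot: [[-0.002, 1.0, -0.001], [-0.001, -0.001, -1.0], [-1.0, -0.002, 0.001]]
ft_force: [0.1, 0.0, -2.0]
finger_gap: 0.602
```

```bash
python3 - <<'E'
from m import *
st(); p=imaging.grab_frame("side"); save(p,"sd9",(180,80,420,260),3)
E
```

```text
t 17.57 tcp [0.3984 0.2417 0.2562] gap 0.602 F [ 0.1  0.  -2. ]
[[-0.002, 1.0, -0.001], [-0.001, -0.001, -1.0], [-1.0, -0.002, 0.001]] [0.521 0.121 1.72  0.    1.302 0.521]
```

View pics/sd9.png

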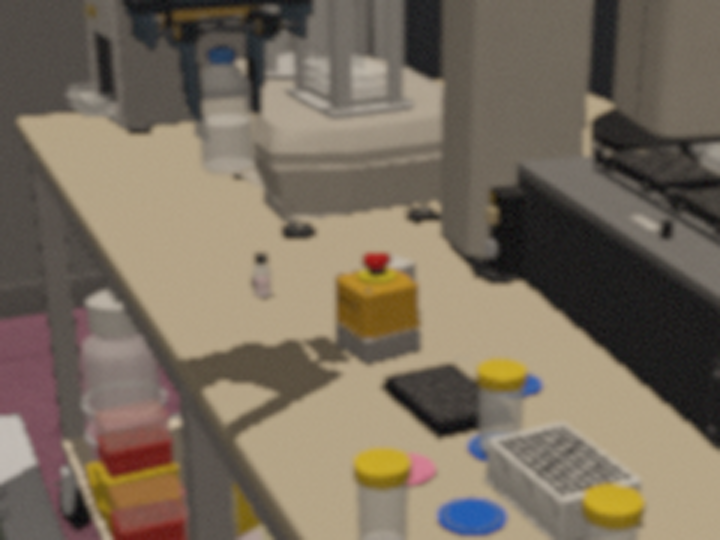

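>>> {"op": "step_arm", "data": {
  "motion": [
    [0,0.2265,0.2215,-90],
    [0,0.2265,0.2215,-90],
    [0,0.2265,0.2215,-90],
    [0,0.2265,0.2215,-90],
    [0,0.2265,0.2215,-90],
    [0,0.2265,0.2215,-90],
    [0,0.2265,0.2215,-90],
    [0,0.2265,0.2215,-90],
    [0,0.2265,0.2215,-90],
    [0,0.2265,0.2215,-90]
  ]
}}

```text
time: 18.88
tcp_pos: [0.6247, 0.0204, 0.2548]
tcp_rot: [[-0.005, 0.002, 1.0], [0.0, 1.0, -0.002], [-1.0, 0.0, -0.005]]
ft_force: [-1.1, 0.4, -2.2]
finger_gap: 0.599
```

```bash
python3 - <<'E'
from m import *
st(); p=imaging.grab_frame("wrist"); save(p,"w10")
coasters(p)
E
```

```text
t 18.88 tcp [0.6247 0.0204 0.2548] gap 0.599 F [-1.1  0.4 -2.2]
[[-0.005, 0.002, 1.0], [0.0, 1.0, -0.002], [-1.0, 0.0, -0.005]] [ 0.014  0.382  1.367  0.     1.397 -1.554]
[30.3 30.4] 576 encl 0.437 -0.3599 0.0477 fit [ 0.4416 -0.3586] 0.0302
[156.6  60. ] 1610 encl 0.4708 -0.199 0.0296 fit [ 0.471 -0.199] 0.0288
[244.5 118.7] 517 encl 0.5488 -0.0976 0.0295 fit [ 0.5489 -0.0969] 0.0252
[317.8 170.8] 1044 encl 0.6265 0.0196 0.0296 fit [0.6242 0.0197] 0.0272
[316.6 309.8] 1604 encl 0.8686 0.0173 0.056 fit [0.8706 0.0171] 0.0442
```

View pics/w10.png

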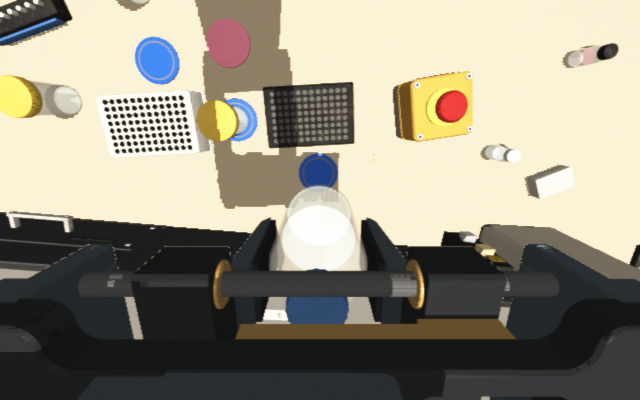

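>>> {"op": "step_arm", "data": {
  "motion": [
    [0.05,0,0,0],
    [0.1,0,0,0],
    [0.15,0,0,0],
    [0.18,0,0,0],
    [0.189,0,0,0],
    [0.189,0,0,0],
    [0.189,0,0,0]
  ]
}}

```text
time: 19.8
tcp_pos: [0.6268, 0.0205, 0.0701]
tcp_rot: [[0.003, 0.001, 1.0], [0.0, 1.0, -0.001], [-1.0, 0.0, 0.003]]
ft_force: [0.2, -1.0, -1.8]
finger_gap: 0.598
```

```bash
python3 - <<'E'
from m import *
st(); p=imaging.grab_frame("wrist"); save(p,"w11",(160,60,480,330),2)
p=imaging.grab_frame("side"); save(p,"sd11",(280,120,440,240),4)
E
```

```text
t 19.8 tcp [0.6268 0.0205 0.0701] gap 0.598 F [ 0.2 -1.  -1.8]
[[0.003, 0.001, 1.0], [0.0, 1.0, -0.001], [-1.0, 0.0, 0.003]] [ 0.014  0.514  1.637  0.     0.987 -1.555]
```

View pics/w11.png

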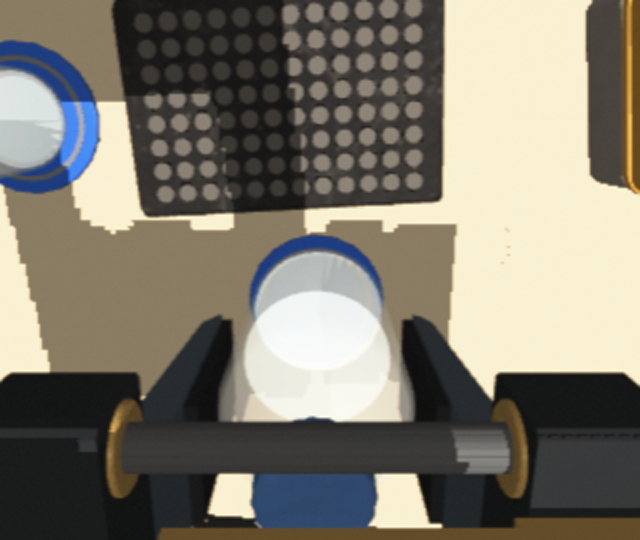

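View pics/sd11.png

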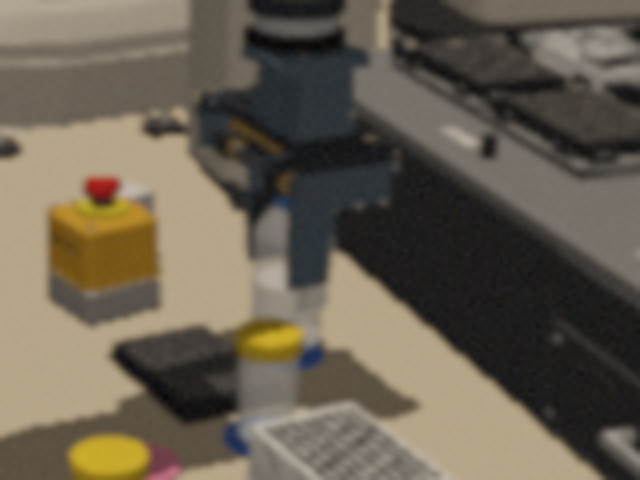

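>>> {"op": "step_arm", "data": {
  "motion": [
    [0.004,-0.0005,-0.0005,0],
    [0.0065,-0.0005,-0.0005,0],
    [0.0065,-0.0005,-0.0005,0],
    [0.0065,-0.0005,-0.0005,0]
  ]
}}

```text
time: 20.4
tcp_pos: [0.6251, 0.02, 0.0619]
tcp_rot: [[-0.0, 0.001, 1.0], [0.0, 1.0, -0.001], [-1.0, 0.0, -0.0]]
ft_force: [-1.0, -0.2, -1.9]
finger_gap: 0.602
```

>>> {"op": "step_arm", "data": {
  "motion": [
    [0.0005,0,0,0],
    [0.0005,0,0,0],
    [0.0005,0,0,0],
    [-0.03,0,0,0],
    [-0.08,0,0,0],
    [-0.13,0,0,0],
    [-0.18,0,0,0],
    [-0.22,0,0,0],
    [-0.22,0,0,0]
  ],
  "hand": 0.85
}}

```text
time: 21.52
tcp_pos: [0.6267, 0.02, 0.2862]
tcp_rot: [[0.008, 0.001, 1.0], [0.0, 1.0, -0.001], [-1.0, 0.0, 0.008]]
ft_force: [0.3, 0.8, 0.6]
finger_gap: 0.851
```

```bash
python3 - <<'E'
from m import *
st(); p=imaging.grab_frame("wrist"); save(p,"w12")
caps(p,(98,90,40),(125,255,255),.129)
plate(p,"white_plate",.041)
for l,z in dict(vial_centre=.025,white_vial_centre=.025,cassette_centre=.017).items():
      for d in imaging.spot_point(l,p):
        if d["score"]<.3: continue
        r,c=d["position"]; print(l,round(d["score"],2),(round(c),round(r)),onz(p,r,c,z).round(3))
E
```

```text
t 21.52 tcp [0.6267 0.02   0.2862] gap 0.851 F [0.3 0.8 0.6]
[[0.008, 0.001, 1.0], [0.0, 1.0, -0.001], [-1.0, 0.0, 0.008]] [ 0.014  0.367  1.314  0.     1.452 -1.556]
[48.5 31.5] [15, 19, 66, 25, 506] cent [ 0.4646 -0.2562] encl 0.4647 -0.2575 0.0368
[167.4  58.9] [147, 37, 41, 45, 1401] cent [ 0.4902 -0.1385] encl 0.4908 -0.1385 0.0213
[249.7 114.1] [232, 95, 29, 40, 434] cent [ 0.5457 -0.0561] encl 0.5468 -0.0652 0.0211
[318.1 182. ] [308, 171, 22, 23, 386] cent [0.6232 0.0197] encl 0.6233 0.0201 0.0139
white_plate 0.81 ((0.5546683073043823, -0.19432109594345093), (0.08097248524427414, 0.14093801379203796), 3.0607264041900635) ((165.72535705566406, 119.37641906738281), (59.968505859375, 104.55599975585938), 86.67259216308594)
vial_centre 0.72 (571, 57) [0.472 0.37  0.025]
white_vial_centre 0.73 (489, 147) [0.594 0.279 0.025]
white_vial_centre 0.49 (231, 116) [ 0.549 -0.108  0.025]
cassette_centre 0.84 (39, 22) [ 0.426 -0.36   0.017]
```

View pics/w12.png

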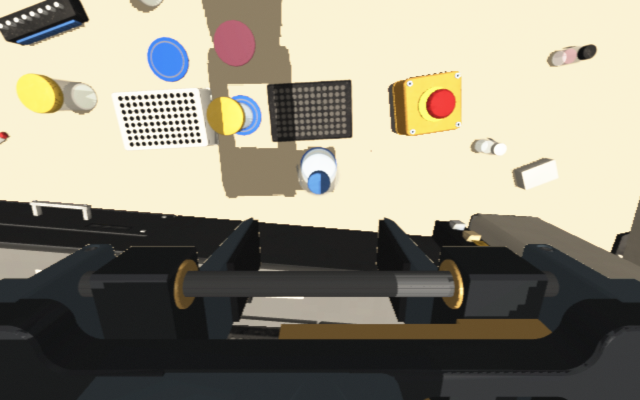

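>>> {"op": "step_arm", "data": {
  "motion": [
    [0.03,0.35,-0.155,0],
    [0.03,0.35,-0.155,0],
    [0.03,0.35,-0.155,0],
    [0.03,0.35,-0.155,0],
    [0.03,0.35,-0.155,0],
    [0.03,0.35,-0.155,0],
    [0.03,0.35,-0.155,0],
    [0.03,0.35,-0.155,0],
    [0.03,0.35,-0.155,0]
  ],
  "hand": 0.7
}}

```text
time: 22.9
tcp_pos: [0.471, 0.3688, 0.2517]
tcp_rot: [[-0.0, 0.002, 1.0], [-0.001, 1.0, -0.002], [-1.0, -0.001, -0.0]]
ft_force: [0.2, 0.4, -0.4]
finger_gap: 0.704
```

```bash
cat >> m.py <<'E'
def net(p,l,z):
    for d in imaging.spot_point(l,p):
        if d["score"]<.3: continue
        r,c=d["position"]; print(l,round(d["score"],2),(round(c),round(r)),onz(p,r,c,z).round(4))
E
python3 - <<'E'
from m import *
st(); p=imaging.grab_frame("wrist"); save(p,"w13"); save(p,"w13c",(230,100,410,260),4)
net(p,"vial_centre",.025)
caps(p,(0,0,0),(179,255,40),.05,mn=40)
E
```

```text
t 22.9 tcp [0.471  0.3688 0.2517] gap 0.704 F [ 0.2  0.4 -0.4]
[[-0.0, 0.002, 1.0], [-0.001, 1.0, -0.002], [-1.0, -0.001, -0.0]] [ 6.450e-01  3.370e-01  1.443e+00 -1.000e-03  1.362e+00 -9.230e-01]
vial_centre 0.6 (323, 172) [0.4678 0.3758 0.025 ]
[579.5  36.5] [535, 0, 105, 57, 640] cent [0.3022 0.6752] encl 0.3087 0.6851 0.0593
[218.5  55.6] [181, 54, 89, 3, 141] cent [0.3216 0.2496] encl 0.321 0.2575 0.0526
[321.1 175.8] [316, 170, 11, 12, 102] cent [0.4682 0.3723] encl 0.4681 0.3724 0.0079
[107.1 205.5] [43, 190, 93, 50, 571] cent [0.5096 0.0759] encl 0.5259 0.0485 0.0652
[214.5 206.5] [206, 204, 17, 9, 70] cent [0.5112 0.2246] encl 0.5146 0.2237 0.0116
[255.9 252.6] [217, 221, 53, 52, 1038] cent [0.5821 0.2773] encl 0.5726 0.2576 0.0555
[380.2 252.6] [367, 221, 53, 51, 1045] cent [0.5825 0.4586] encl 0.573 0.4783 0.0555
[294.1 327. ] [0, 245, 640, 155, 45075] cent [0.7132 0.3297] encl 0.7864 0.3699 0.5133
[534.4 398.2] [500, 397, 67, 3, 173] cent [0.8637 0.7443] encl 0.8645 0.7421 0.0578
```

View pics/w13.png

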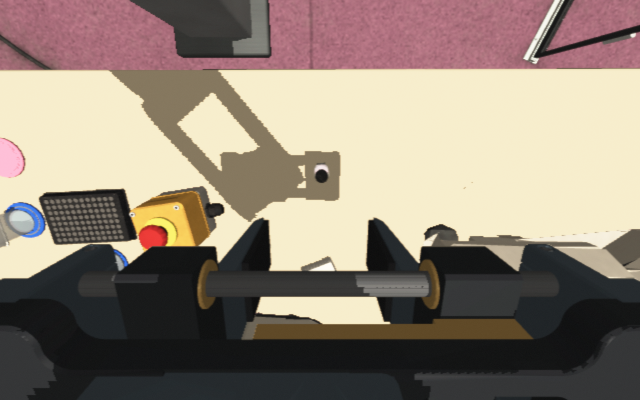

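View pics/w13c.png

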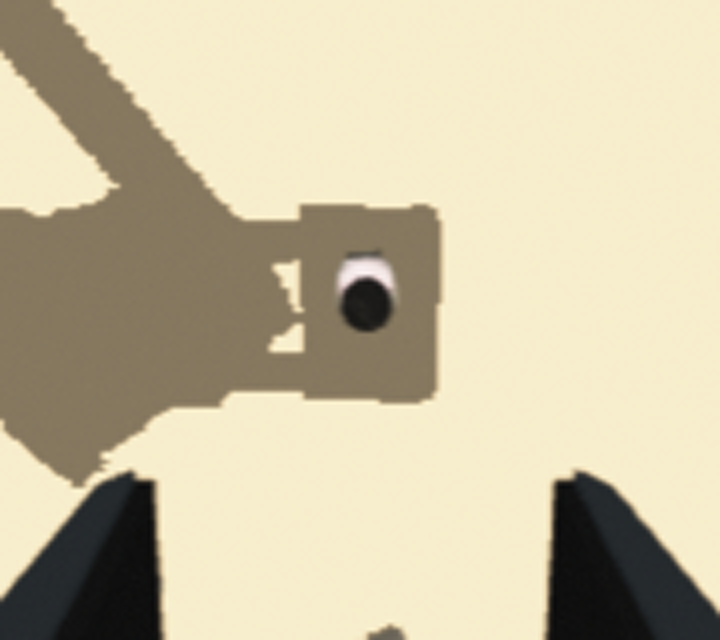

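>>> {"op": "step_arm", "data": {
  "motion": [
    [0.05,0.0035,-0.0025,0],
    [0.1,0.0035,-0.0025,0],
    [0.15,0.0035,-0.0025,0],
    [0.19,0.0035,-0.0025,0],
    [0.225,0.0035,-0.0025,0],
    [0.241,0.0035,-0.0025,0],
    [0.241,0.0035,-0.0025,0],
    [0.241,0.0035,-0.0025,0]
  ]
}}

```text
time: 24.0
tcp_pos: [0.4691, 0.3742, 0.0125]
tcp_rot: [[0.002, 0.001, 1.0], [0.002, 1.0, -0.001], [-1.0, 0.002, 0.002]]
ft_force: [-0.2, -0.0, -0.1]
finger_gap: 0.698
```

>>> {"op": "step_arm", "data": {
  "motion": [
    [0,0,0,0],
    [0,0,0,0],
    [0,0,0,0],
    [0,0,0,0],
    [0,0,0,0],
    [0,0,0,0]
  ],
  "hand": 0.0
}}

```text
time: 24.75
tcp_pos: [0.4679, 0.3737, 0.011]
tcp_rot: [[0.0, 0.001, 1.0], [0.0, 1.0, -0.001], [-1.0, 0.0, 0.0]]
ft_force: [0.5, 0.0, 0.5]
finger_gap: 0.229
```

>>> {"op": "step_arm", "data": {
  "motion": [
    [-0.04,0,0,0],
    [-0.1,0,0,0],
    [-0.16,0,0,0],
    [-0.2,-0.06,0,0],
    [-0.2,-0.12,0,0],
    [-0.2,-0.18,0,0],
    [-0.2,-0.24,0.003,0],
    [-0.2,-0.3,0.003,0],
    [-0.2,-0.36,0.003,0],
    [-0.2,-0.42,0.003,0]
  ]
}}

```text
time: 26.0
tcp_pos: [0.4702, -0.0482, 0.2111]
tcp_rot: [[0.001, 0.001, 1.0], [0.0, 1.0, -0.001], [-1.0, 0.0, 0.001]]
ft_force: [1.0, -0.6, 0.6]
finger_gap: 0.231
```

>>> {"op": "step_arm", "data": {
  "motion": [
    [0,-0.06,0,0],
    [0,-0.12,0,0],
    [0,-0.153,0,0],
    [0,-0.153,0,0],
    [0,-0.153,0,0],
    [0,-0.153,0,0]
  ]
}}

```text
time: 26.75
tcp_pos: [0.4704, -0.1982, 0.211]
tcp_rot: [[-0.0, -0.001, 1.0], [0.0, 1.0, 0.001], [-1.0, 0.0, -0.0]]
ft_force: [0.4, -0.1, -0.4]
finger_gap: 0.229
```

```bash
python3 - <<'E'
from m import *
st(); p=imaging.grab_frame("wrist"); save(p,"w14")
coasters(p)
plate(p,"white_plate",.041);plate(p,"cassette_centre",.026); net(p,"cassette_centre",.017)
E
```

```text
t 26.75 tcp [ 0.4704 -0.1982  0.211 ] gap 0.229 F [ 0.4 -0.1 -0.4]
[[-0.0, -0.001, 1.0], [0.0, 1.0, 0.001], [-1.0, 0.0, -0.0]] [-0.422  0.22   1.712  0.     1.209 -1.993]
[197.7 153.6] 171 encl 0.4387 -0.3594 0.0471 fit [ 0.4578 -0.3536] 0.0339
[316.8 176.5] 1431 encl 0.4701 -0.2004 0.0296 fit [ 0.4702 -0.2002] 0.0287
[384.9 222.9] 482 encl 0.548 -0.0989 0.0295 fit [ 0.5478 -0.099 ] 0.0257
white_plate 0.92 ((0.5221807956695557, -0.20649197697639465), (0.052845146507024765, 0.12278822064399719), 7.198343276977539) ((312.6951599121094, 222.256103515625), (38.209312438964844, 93.64593505859375), 83.6598129272461)
cassette_centre 0.87 ((0.42297255992889404, -0.3534761071205139), (0.03231540694832802, 0.11566673219203949), 17.116580963134766) ((193.1879425048828, 143.08895874023438), (27.32308006286621, 91.59717559814453), 72.29956817626953)
cassette_centre 0.71 (192, 143) [ 0.424  -0.3594  0.017 ]
```

View pics/w14.png

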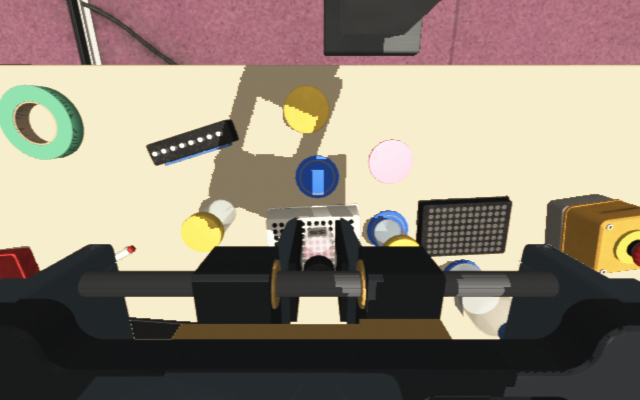

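>>> {"op": "step_arm", "data": {
  "motion": [
    [0.05,-0.001,0,0],
    [0.1,-0.001,0,0],
    [0.15,-0.001,0,0],
    [0.18,-0.001,0,0],
    [0.187,-0.001,0,0],
    [0.187,-0.001,0,0],
    [0.1945,-0.001,0,0],
    [0.1955,-0.001,0,0],
    [0.1955,-0.001,0,0],
    [0.1955,-0.001,0,0]
  ]
}}

```text
time: 28.2
tcp_pos: [0.4706, -0.2005, 0.0158]
tcp_rot: [[0.001, 0.001, 1.0], [-0.0, 1.0, -0.001], [-1.0, -0.0, 0.001]]
ft_force: [0.6, 0.3, -0.2]
finger_gap: 0.227
```

```bash
python3 - <<'E'
from m import *
st(); p=imaging.grab_frame("wrist"); save(p,"w15",(160,60,480,330),2)
p=imaging.grab_frame("side"); save(p,"sd15",(280,180,440,300),4)
E
```

```text
t 28.2 tcp [ 0.4706 -0.2005  0.0158] gap 0.227 F [ 0.6  0.3 -0.2]
[[0.001, 0.001, 1.0], [-0.0, 1.0, -0.001], [-1.0, -0.0, 0.001]] [-0.425  0.435  1.969  0.     0.737 -1.995]
```

View pics/w15.png

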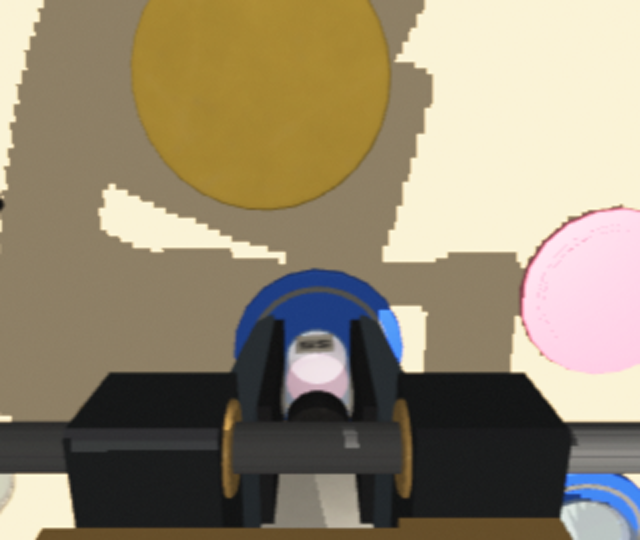

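View pics/sd15.png

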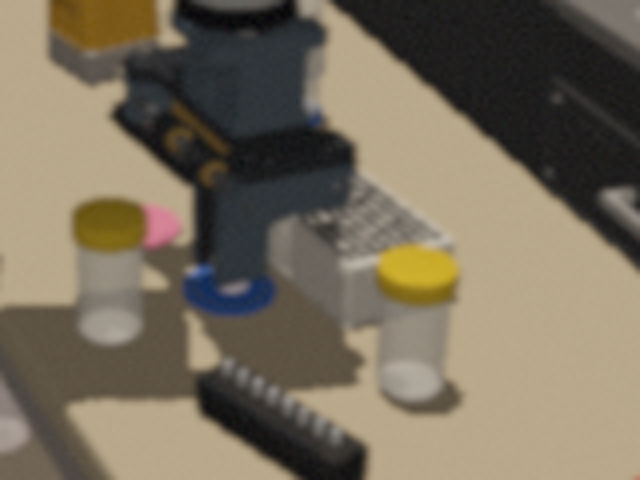

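>>> {"op": "step_arm", "data": {
  "motion": [
    [0.0005,0,0,0],
    [0.0005,0,0,0],
    [0.0005,0,0,0],
    [-0.03,0,0,0],
    [-0.08,0,0,0],
    [-0.13,0,0,0],
    [-0.19,0,0,0],
    [-0.22,0,0,0],
    [-0.22,0,0,0],
    [-0.22,0,0,0]
  ],
  "hand": 0.55
}}

```text
time: 29.55
tcp_pos: [0.4695, -0.2, 0.234]
tcp_rot: [[-0.002, 0.001, 1.0], [0.001, 1.0, -0.001], [-1.0, 0.001, -0.002]]
ft_force: [-0.2, 0.7, -0.8]
finger_gap: 0.551
```

```bash
python3 - <<'E'
from m import *
st(); p=imaging.grab_frame("wrist"); save(p,"w16"); save(p,"w16c",(120,80,480,260),2.2)
coasters(p)
caps(p,(0,0,0),(179,255,45),.054,mn=40)
plate(p,"cassette_centre",.026); net(p,"cassette_centre",.017); net(p,"white_plate",0)
E
```

```text
t 29.55 tcp [ 0.4695 -0.2     0.234 ] gap 0.551 F [-0.2  0.7 -0.8]
[[-0.002, 0.001, 1.0], [0.001, 1.0, -0.001], [-1.0, 0.001, -0.002]] [-0.425  0.206  1.671  0.     1.267 -1.995]
[205.2 152.5] 154 encl 0.4387 -0.3592 0.0465 fit [ 0.4618 -0.3522] 0.0364
[318.2 172.5] 1004 encl 0.47 -0.2004 0.0296 fit [ 0.4699 -0.2002] 0.0287
[386.8 214. ] 309 encl 0.5437 -0.0977 0.0284 fit [ 0.5438 -0.0973] 0.023
[500.4 318.9] 291 encl 0.7254 0.1082 0.0263 fit [0.7222 0.1086] 0.019
[85.3 33. ] [76, 0, 19, 68, 305] cent [ 0.3012 -0.4565] encl 0.3027 -0.4574 0.033
[359.4  55.2] [325, 54, 87, 3, 200] cent [ 0.3234 -0.1536] encl 0.3232 -0.1439 0.0485
[232.7 133.6] [222, 121, 22, 25, 322] cent [ 0.4094 -0.3035] encl 0.4089 -0.3075 0.0176
[317.5 182.9] [312, 177, 12, 13, 127] cent [ 0.4708 -0.2009] encl 0.471 -0.2009 0.0086
[443.6 204.4] [413, 193, 87, 47, 503] cent [ 0.4997 -0.0366] encl 0.5146 -0.0196 0.0594
[297.2 326.6] [0, 218, 640, 182, 56414] cent [ 0.6914 -0.2315] encl 0.7631 -0.2199 0.5058
[613.  238.1] [609, 233, 13, 13, 52] cent [0.5478 0.1988] encl 0.5492 0.2032 0.0099
cassette_centre 0.86 ((0.42326828837394714, -0.3542691469192505), (0.03204619884490967, 0.11343167722225189), 17.583744049072266) ((201.3089599609375, 142.86138916015625), (25.618938446044922, 84.0802001953125), 71.27420806884766)
cassette_centre 0.84 (200, 142) [ 0.4226 -0.3601  0.017 ]
cassette_centre 0.36 (392, 235) [ 0.5587 -0.0907  0.017 ]
white_plate 0.86 (317, 228) [ 0.5547 -0.2024  0.    ]
```

View pics/w16c.png

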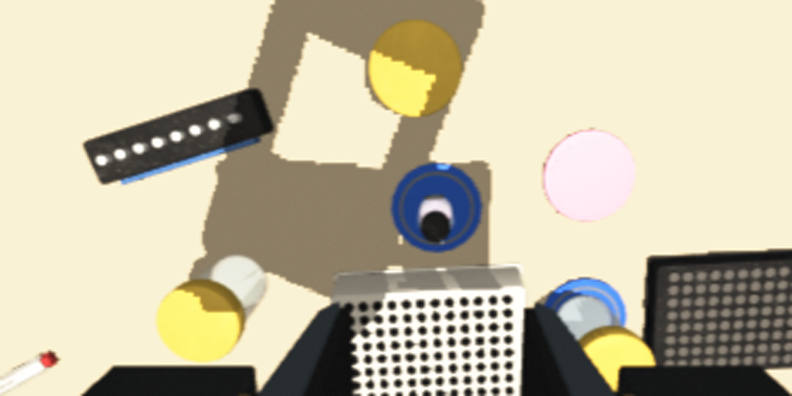

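>>> {"op": "step_arm", "data": {
  "motion": [
    [0,-0.1575,-0.0465,73],
    [0,-0.1575,-0.0465,73],
    [0,-0.1575,-0.0465,73],
    [0,-0.1575,-0.0465,73],
    [0,-0.1575,-0.0465,73],
    [0,-0.1575,-0.0465,73],
    [0,-0.1575,-0.0465,73],
    [0,-0.1575,-0.0465,73],
    [0,-0.1575,-0.0465,73]
  ],
  "hand": 0.7
}}

```text
time: 30.88
tcp_pos: [0.4236, -0.3577, 0.2349]
tcp_rot: [[-0.001, 0.956, 0.294], [0.001, 0.294, -0.956], [-1.0, -0.0, -0.001]]
ft_force: [-0.3, -0.6, 0.8]
finger_gap: 0.7
```

```bash
python3 - <<'E'
from m import *
st(); p=imaging.grab_frame("wrist"); save(p,"w17"); save(p,"w17c",(220,110,420,260),3.8)
coasters(p)
plate(p,"cassette_centre",.026); plate(p,"white_plate",.041); net(p,"cassette_centre",.017); net(p,"white_plate",0)
E
```

```text
t 30.88 tcp [ 0.4236 -0.3577  0.2349] gap 0.7 F [-0.3 -0.6  0.8]
[[-0.001, 0.956, 0.294], [0.001, 0.294, -0.956], [-1.0, -0.0, -0.001]] [-0.722  0.275  1.575  0.     1.292 -1.02 ]
[469.2  18.7] 541 encl 0.5476 -0.1025 0.0291 fit [ 0.5482 -0.1037] 0.0232
[386.5  70.3] 1324 encl 0.4701 -0.2007 0.0295 fit [ 0.4701 -0.2008] 0.0287
white_plate 0.67 ((0.5475370287895203, -0.20657433569431305), (0.09481282532215118, 0.12609323859214783), 3.182605266571045) ((455.79937744140625, 88.59642028808594), (79.52069091796875, 116.28832244873047), 17.850317001342773)
cassette_centre 0.77 (317, 180) [ 0.4233 -0.3648  0.017 ]
white_plate 0.55 (449, 96) [ 0.5607 -0.2054  0.    ]
```

View pics/w17.png

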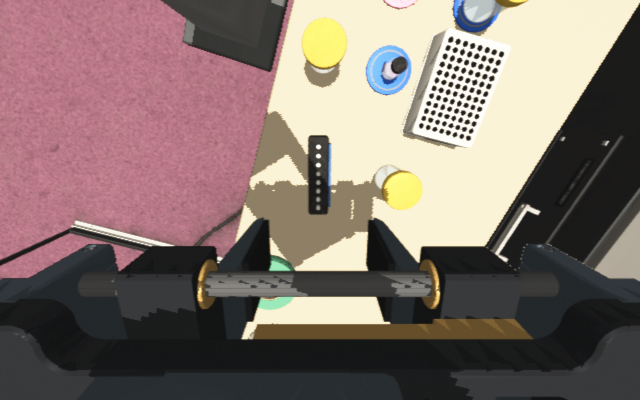

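View pics/w17c.png

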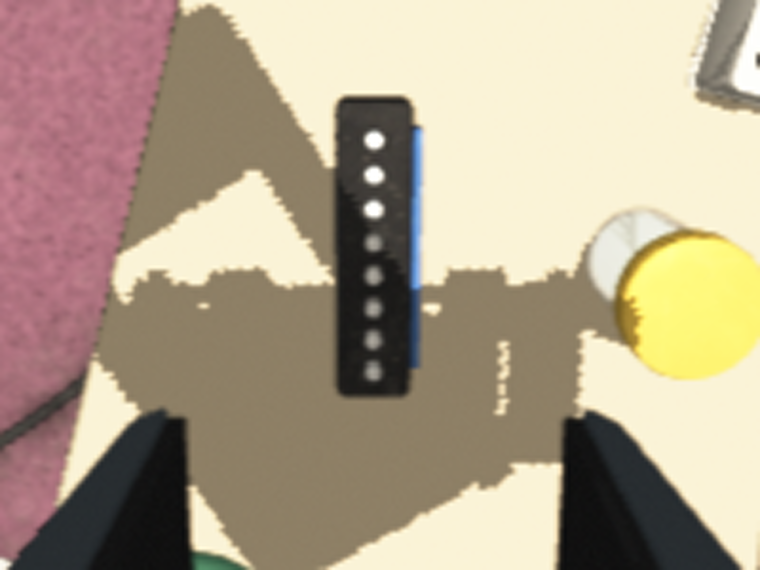

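```bash
python3 - <<'E'
from m import *
p=imaging.grab_frame("wrist")
f=lambda c,r,z:onz(p,r/3.8+110,c/3.8+220,z)
a,b=f(374.5,97,.026),f(373,396,.026); l,r=f(337,246,.026),f(411,246,.026)
print(a,b,np.linalg.norm(a-b),(a+b)/2,np.linalg.norm(l-r),(l+r)/2)
n1,n2=f(374,140,.033),f(372.5,371,.033); print(n1,n2,np.linalg.norm(n1-n2),(n1+n2)/2, np.degrees(np.arctan2(*(n1-n2)[:2])), np.degrees(np.arctan2(*(a-b)[:2])))
s=get_state();R=np.array(s["tcp_rot"]);print(R.T@((a+b+l+r)/4-s["tcp_pos"]))
E
```

```text
[ 0.40759671 -0.30598731  0.026     ] [ 0.43922507 -0.41113456  0.026     ] 0.1098011689549771 [ 0.42341089 -0.35856094  0.026     ] 0.026645699047857175 [ 0.42280346 -0.35623037  0.026     ]
[ 0.4115054  -0.31939407  0.033     ] [ 0.4354661  -0.39950569  0.033     ] 0.08361809282573585 [ 0.42348575 -0.35944988  0.033     ] -16.65147407569926 -16.741316719237393
[ 0.20938023 -0.00049385 -0.00054971]
```

>>> {"op": "step_arm", "data": {
  "motion": [
    [0.05,0,0.001,0],
    [0.1,-0.0005,0.001,0.3],
    [0.15,-0.0005,0.001,0.3],
    [0.19,-0.0005,0.001,0.3],
    [0.215,-0.0005,0.001,0.3],
    [0.2245,-0.0005,0.001,0.3],
    [0.2245,-0.0005,0.001,0.3],
    [0.2245,-0.0005,0.001,0.3]
  ]
}}

```text
time: 32.17
tcp_pos: [0.4243, -0.3596, 0.0121]
tcp_rot: [[0.002, 0.958, 0.287], [-0.002, 0.287, -0.958], [-1.0, 0.001, 0.002]]
ft_force: [-0.7, 0.5, 0.5]
finger_gap: 0.699
```

```bash
python3 - <<'E'
from m import *
st(); p=imaging.grab_frame("side"); save(p,"sd18",(280,160,460,320),3.5)
E
```

```text
t 32.17 tcp [ 0.4243 -0.3596  0.0121] gap 0.699 F [-0.7  0.5  0.5]
[[0.002, 0.958, 0.287], [-0.002, 0.287, -0.958], [-1.0, 0.001, 0.002]] [-0.724  0.492  1.869  0.     0.778 -1.014]
```

View pics/sd18.png

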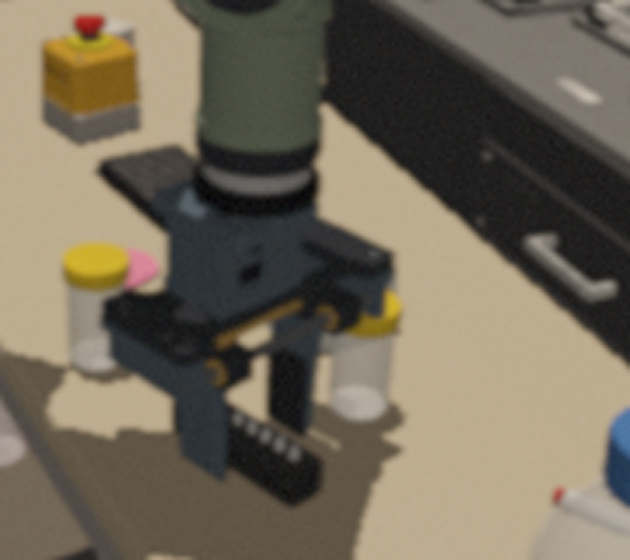

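>>> {"op": "step_arm", "data": {
  "motion": [
    [0,0,0,0],
    [0,0,0,0],
    [0,0,0,0],
    [0,0,0,0],
    [0,0,0,0]
  ],
  "hand": 0.0
}}

```text
time: 32.85
tcp_pos: [0.4238, -0.3589, 0.0111]
tcp_rot: [[0.0, 0.958, 0.286], [-0.0, 0.286, -0.958], [-1.0, 0.0, 0.0]]
ft_force: [0.9, 0.5, 2.1]
finger_gap: 0.338
```

>>> {"op": "step_arm", "data": {
  "motion": [
    [-0.02,0,0,0],
    [-0.06,0,0,0],
    [-0.12,0,0,0],
    [-0.17,0,0,0],
    [-0.19,0,0,0],
    [-0.19,0,0,0],
    [-0.19,0,0,0]
  ]
}}

```text
time: 33.72
tcp_pos: [0.4227, -0.3583, 0.1993]
tcp_rot: [[-0.002, 0.958, 0.286], [0.002, 0.286, -0.958], [-1.0, -0.002, -0.003]]
ft_force: [-0.2, -0.0, -2.5]
finger_gap: 0.344
```

```bash
python3 - <<'E'
from m import *
st(); p=imaging.grab_frame("side"); save(p,"sd19",(280,120,480,300),3.5)
p=imaging.grab_frame("wrist"); save(p,"w19"); plate(p,"white_plate",.041)
E
```

```text
t 33.73 tcp [ 0.4227 -0.3583  0.1993] gap 0.344 F [-0.2 -0.  -2.5]
[[-0.002, 0.958, 0.286], [0.002, 0.286, -0.958], [-1.0, -0.002, -0.003]] [-0.724  0.298  1.634  0.     1.213 -1.014]
white_plate 0.77 ((0.5467272996902466, -0.20588994026184082), (0.09546859562397003, 0.1250404268503189), 2.766284942626953) ((471.0617980957031, 84.3448486328125), (88.5938491821289, 131.30963134765625), 18.251895904541016)
```

View pics/sd19.png

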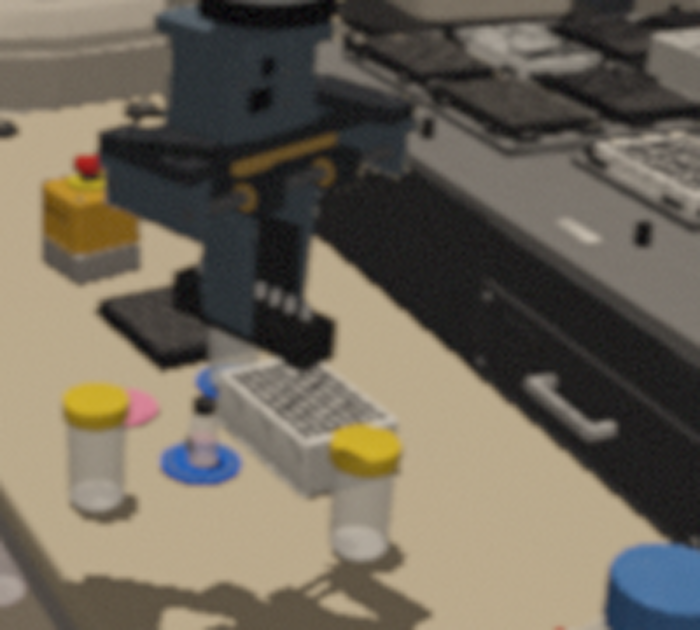

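View pics/w19.png

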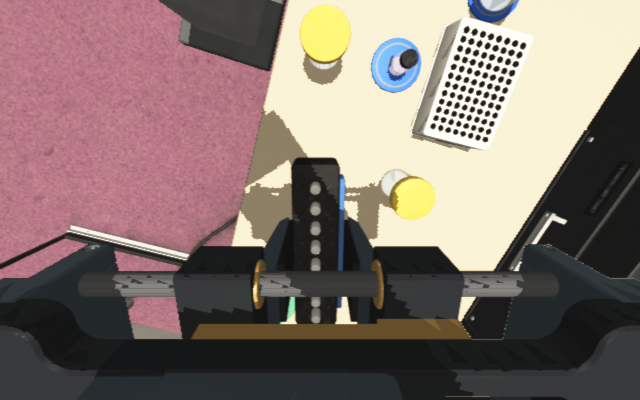

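```bash
python3 - <<'E'
from m import *
p=imaging.grab_frame("wrist"); save(p,"w20c",(400,0,560,170),4)
d=imaging.cut_out("white_plate",p)[0]; m=cv2.dilate(cv2.morphologyEx(d["pixels"].astype(np.uint8),cv2.MORPH_CLOSE,np.ones((7,7))),np.ones((3,3)))
g=cv2.resize(cv2.cvtColor(p["img"],cv2.COLOR_RGB2GRAY),None,fx=4,fy=4,interpolation=cv2.INTER_CUBIC)
M=cv2.resize(m,None,fx=4,fy=4,interpolation=cv2.INTER_NEAREST)
b=((g<110)&(M>0)).astype(np.uint8)
n,l,s,c=cv2.connectedComponentsWithStats(b)
ok=[i for i in range(1,n) if 60<s[i,4]<1200 and max(s[i,2],s[i,3])<45]
print(len(ok))
P=np.array([onz(p,(c[i][1]-1.5)/4,(c[i][0]-1.5)/4,.041)[:2] for i in ok]); print(P.mean(0),cv2.minAreaRect(P.astype(np.float32)), np.sort(s[ok,4])[[0,5,48,-5,-1]])
E
```

```text
97
[ 0.55392925 -0.20350648] ((0.553899347782135, -0.19824016094207764), (0.06314603984355927, 0.11098264157772064), 2.920384168624878) [ 67 288 342 413 432]
```

View pics/w20c.png

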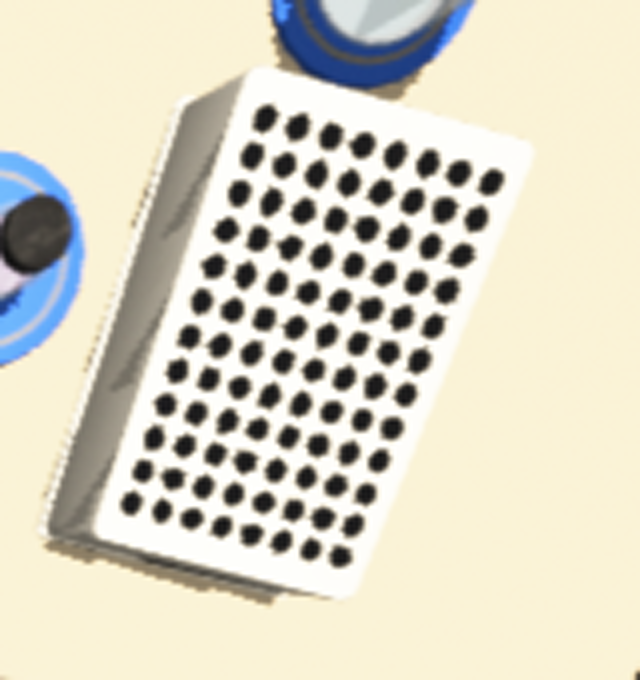

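>>> {"op": "step_arm", "data": {
  "motion": [
    [0,0.1687,-0.1107,13.7],
    [0,0.1687,-0.1107,13.7],
    [0,0.1687,-0.1107,13.7],
    [0,0.1687,-0.1107,13.7],
    [0,0.1687,-0.1107,13.7],
    [0.05,0.1687,-0.1107,13.7],
    [0.1,0.1687,-0.1107,13.7],
    [0.12,0.1687,-0.1107,13.7],
    [0.12,0.1687,-0.1107,13.7],
    [0.12,0.1687,-0.1107,13.7]
  ]
}}

```text
time: 35.22
tcp_pos: [0.5537, -0.2059, 0.0822]
tcp_rot: [[0.002, 0.999, 0.05], [-0.001, 0.05, -0.999], [-1.0, 0.002, 0.001]]
ft_force: [-0.3, -0.3, -1.3]
finger_gap: 0.341
```

```bash
python3 - <<'E'
from m import *
st(); p=imaging.grab_frame("wrist"); save(p,"w21",(160,60,480,330),2)
p=imaging.grab_frame("side"); save(p,"sd21",(280,160,440,280),4)
E
```

```text
t 35.23 tcp [ 0.5537 -0.2059  0.0822] gap 0.341 F [-0.3 -0.3 -1.3]
[[0.002, 0.999, 0.05], [-0.001, 0.05, -0.999], [-1.0, 0.002, 0.001]] [-0.375  0.453  1.713 -0.     0.973 -0.425]
```

View pics/w21.png

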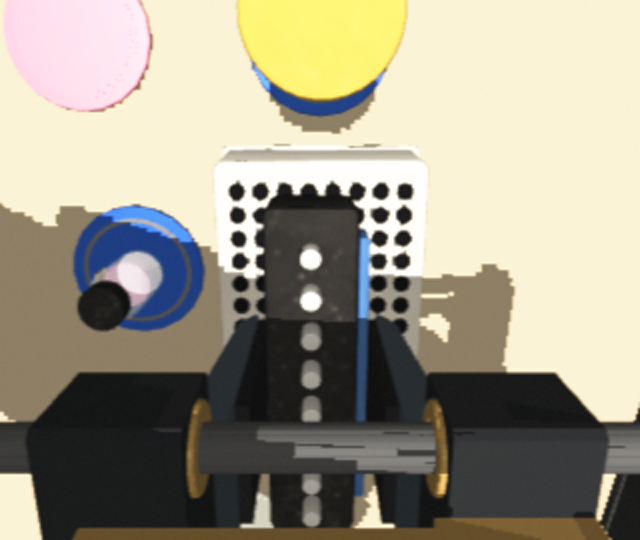

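View pics/sd21.png

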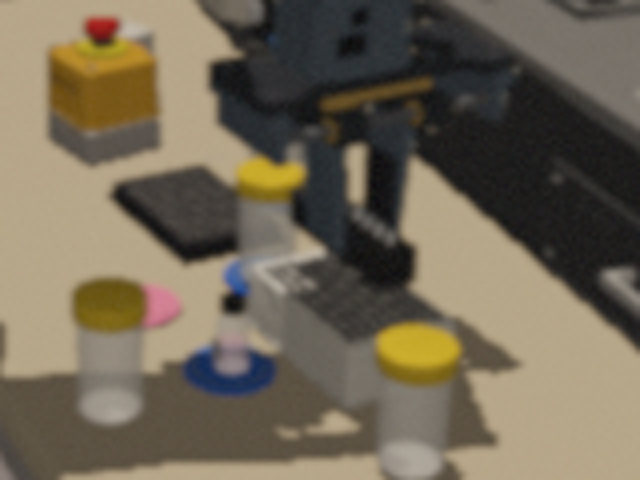

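>>> {"op": "step_arm", "data": {
  "motion": [
    [0.012,0.002,0,0],
    [0.022,0.002,0,0],
    [0.0275,0.002,0,0],
    [0.0285,0.002,0,0],
    [0.0285,0.002,0,0],
    [0.0285,0.002,0,0]
  ]
}}

```text
time: 36.08
tcp_pos: [0.5556, -0.2044, 0.0525]
tcp_rot: [[0.0, 0.999, 0.051], [-0.0, 0.051, -0.999], [-1.0, 0.0, 0.0]]
ft_force: [-0.2, -0.2, -1.0]
finger_gap: 0.342
```

>>> {"op": "step_arm", "data": {
  "motion": [
    [0.0005,0,0,0],
    [0.0005,0,0,0],
    [0.0005,0,0,0],
    [0.0005,0,0,0],
    [-0.03,0,0,0],
    [-0.08,0,0,0],
    [-0.13,0,0,0],
    [-0.19,0,0,0],
    [-0.22,0,0,0],
    [-0.22,0,0,0]
  ],
  "hand": 0.5
}}

```text
time: 37.33
tcp_pos: [0.5566, -0.2049, 0.2753]
tcp_rot: [[0.006, 0.999, 0.051], [-0.002, 0.051, -0.999], [-1.0, 0.006, 0.002]]
ft_force: [-0.6, 0.1, 0.1]
finger_gap: 0.496
```

>>> {"op": "step_arm", "data": {
  "motion": [
    [0,-0.02,0.02,0],
    [0,-0.02,0.02,0],
    [0,-0.02,0.02,0]
  ]
}}

```text
time: 37.7
tcp_pos: [0.5363, -0.225, 0.2711]
tcp_rot: [[-0.002, 0.999, 0.051], [0.001, 0.051, -0.999], [-1.0, -0.002, -0.002]]
ft_force: [-0.1, -0.7, -0.5]
finger_gap: 0.499
```

```bash
python3 - <<'E'
from m import *
st(); p=imaging.grab_frame("wrist"); save(p,"w22"); save(p,"w22c",(220,40,420,240),3)
coasters(p)
caps(p,(18,130,60),(33,255,255),.084,mn=200)
caps(p,(98,90,40),(125,255,255),.129)
q=imaging.grab_frame("side"); save(q,"sd22",(200,120,460,300),3)
plate(p,"cassette_centre",.067)
E
```

```text
t 37.7 tcp [ 0.5363 -0.225   0.2711] gap 0.499 F [-0.1 -0.7 -0.5]
[[-0.002, 0.999, 0.051], [0.001, 0.051, -0.999], [-1.0, -0.002, -0.002]] [-4.170e-01  3.020e-01  1.446e+00  1.000e-03  1.395e+00 -4.690e-01]
[393.8   9.6] 159 encl 0.6259 0.0047 0.0253 fit [0.6262 0.0173] 0.0261
[326.8  94.7] 251 encl 0.5482 -0.0998 0.029 fit [ 0.5489 -0.0982] 0.0268
[277.6 149.3] 932 encl 0.471 -0.2 0.0296 fit [ 0.4709 -0.2002] 0.0285
[335.7  76.9] [317, 55, 38, 42, 1159] cent [ 0.5494 -0.1012] encl 0.5486 -0.1004 0.0229
[202.9 161.3] [184, 143, 38, 37, 1087] cent [ 0.3878 -0.2088] encl 0.3877 -0.2093 0.0244
[304.6 251.8] [289, 236, 32, 32, 819] cent [ 0.5217 -0.329 ] encl 0.5214 -0.3295 0.0245
[234.3 284.3] [228, 260, 16, 49, 406] cent [ 0.4218 -0.3865] encl 0.4241 -0.3869 0.041
[401.7 284.2] [393, 260, 16, 49, 389] cent [ 0.6643 -0.3736] encl 0.6628 -0.3745 0.0412
[365.1 330.3] [219, 319, 278, 20, 4351] cent [ 0.6193 -0.457 ] encl 0.6089 -0.4719 0.2142
[393.8   9.6] [376, 0, 38, 16, 159] cent [ 0.5989 -0.044 ] encl 0.5988 -0.038 0.0181
[326.8  94.8] [312, 74, 39, 30, 243] cent [ 0.5391 -0.1243] encl 0.5434 -0.1127 0.0207
[343.  160.5] [342, 129, 4, 65, 134] cent [ 0.5612 -0.1918] encl 0.5607 -0.1936 0.0358
[277.6 149.3] [259, 131, 38, 39, 925] cent [ 0.4885 -0.1832] encl 0.4883 -0.1842 0.0212
cassette_centre 0.61 ((0.5546620488166809, -0.20407544076442719), (0.03109144978225231, 0.1082872599363327), 2.403736114501953) ((333.44012451171875, 160.6764373779297), (23.62779426574707, 81.19822692871094), 2.0454084873199463)
```

View pics/w22.png

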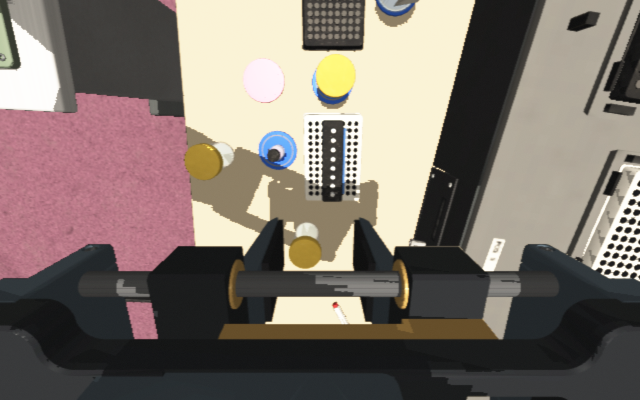

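View pics/w22c.png

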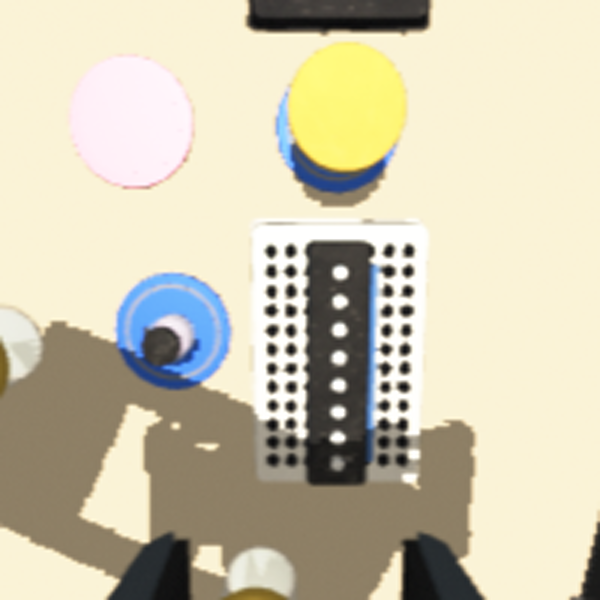

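View pics/sd22.png

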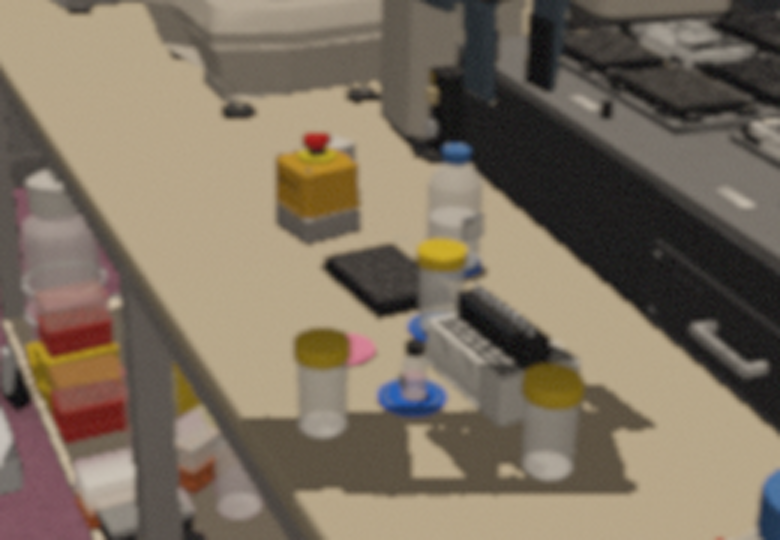

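>>> {"op": "step_arm", "data": {
  "motion": [
    [-0.06,0.02,-0.03,0],
    [-0.08,0.075,-0.16,0],
    [-0.08,0.075,-0.16,0],
    [-0.08,0.075,-0.16,0],
    [-0.08,0.075,-0.16,0],
    [-0.08,0.075,-0.16,0],
    [-0.08,0.075,-0.16,0]
  ]
}}

```text
time: 38.72
tcp_pos: [0.6027, -0.0634, 0.3521]
tcp_rot: [[-0.001, 0.999, 0.049], [-0.0, 0.049, -0.999], [-1.0, -0.001, 0.0]]
ft_force: [-0.0, -0.1, -0.5]
finger_gap: 0.501
```

```bash
python3 - <<'E'
from m import *
st(); p=imaging.grab_frame("wrist"); save(p,"w23"); save(p,"w23c",(250,60,410,220),4)
coasters(p)
caps(p,(98,90,40),(125,255,255),.125+.004)
net(p,"bottle_centre",.0665);net(p,"white_vial_centre",.025)
for n in("scene","side"): net(imaging.grab_frame(n),"bottle_centre",.0665)
E
```

```text
t 38.73 tcp [ 0.6027 -0.0634  0.3521] gap 0.501 F [-0.  -0.1 -0.5]
[[-0.001, 0.999, 0.049], [-0.0, 0.049, -0.999], [-1.0, -0.001, 0.0]] [-0.124  0.324  1.218 -0.     1.6   -0.173]
[338.7 113.1] 318 encl 0.6337 0.0209 0.0174 fit [0.6338 0.0209] 0.0165
[291.9 170.5] 274 encl 0.5497 -0.0977 0.0291 fit [ 0.5499 -0.0969] 0.0248
[249.4 223.7] 469 encl 0.4717 -0.2001 0.03 fit [ 0.4716 -0.1988] 0.025
[338.7 113.1] [329, 103, 20, 21, 318] cent [0.625  0.0201] encl 0.625 0.02 0.0132
[291.9 170.5] [274, 162, 31, 26, 274] cent [ 0.5644 -0.0605] encl 0.5613 -0.07 0.0221
[249.4 223.6] [234, 212, 31, 28, 462] cent [ 0.503  -0.1441] encl 0.5021 -0.1477 0.0228
[295.8 240.9] [294, 217, 4, 47, 121] cent [ 0.5729 -0.1689] encl 0.5725 -0.1683 0.0383
bottle_centre 0.88 (339, 112) [0.6291 0.0214 0.0665]
bottle_centre 0.84 (285, 184) [0.6358 0.0156 0.0665]
bottle_centre 0.65 (351, 185) [0.6366 0.0422 0.0665]
```

View pics/w23c.png

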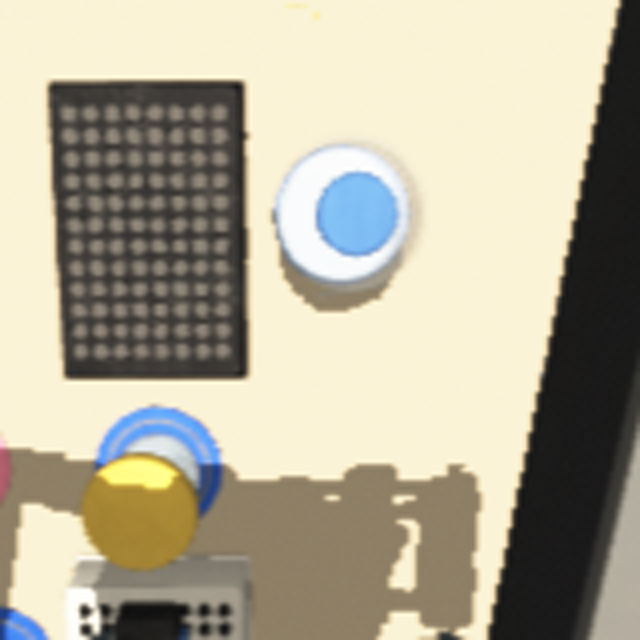

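View pics/w23.png

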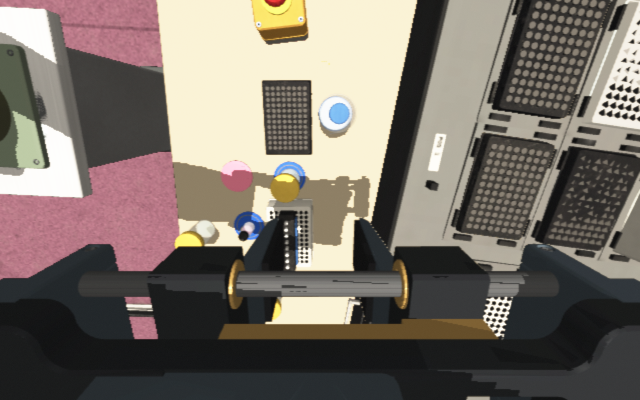

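```bash
python3 - <<'E'
from m import *
q=imaging.grab_frame("scene"); net(q,"white_vial_centre",.025); save(q,"fin",(180,130,460,300),2.8)
E
```

```text
white_vial_centre 0.64 (206, 239) [0.587  0.2816 0.025 ]
```

View pics/fin.png

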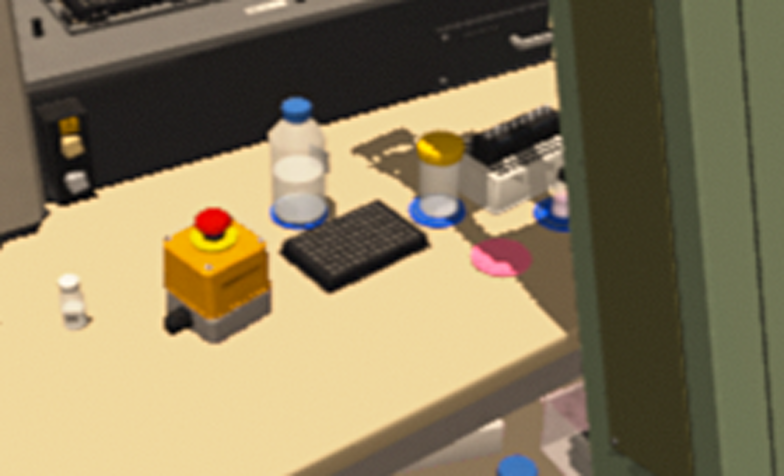

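The final scene picture shows the bottle, jar and vial upright on their coasters. The cassette is on the white plate and the white vial is untouched at crop (72,300). I'm handing in the job.

```bash
python3 -c "
from rig import order; print(order.finish_job())"
```

```text
the job is handed in; nothing more can be done
None
```

The bench is set out as asked and the job was handed in at about 39 s, well under the 115 s limit. I placed the rightmost yellow-capped jar, then the blue-capped bottle, the black-capped vial and the cassette, in that order.

The last camera measurements, in metres, show everything upright and within about 2 mm of its target:

| Item | Measured at | Target | Off by |
|---|---|---|---|
| Jar | (0.5486, -0.1004) | between coaster (0.5488, -0.098) | about 2 mm |
| Bottle | (0.625, 0.020) | behind coaster (0.626, 0.0196) | about 1 mm |
| Vial | (0.471, -0.201) | front coaster (0.4705, -0.200) | about 1 mm |
| Cassette | (0.5547, -0.2041) | white plate centre (0.554, -0.2046) | about 1 mm |

- **Cassette angle:** it measured 2.4° against the plate's 2.9°.
- **Look-alikes:** the white-capped vial, the other two yellow-capped jars and the pink coaster all stayed where they were. I never handled any of them.
- **Disagreements:**
  - One early wrist picture put the bottle 3 mm short of its coaster centre. A later, more vertical view gave about 1 mm.
  - The network's point estimates for the bottle from the scene and side cameras scattered by 1 to 2 cm. I did not rely on them.
  - The cassette's nozzle row sits a couple of millimetres off the middle of its overall width because of the blue face. I centred between the two.

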